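Clock a jig flange and tap its locating key home

ROBOT

A 7-joint arm with a two-finger parallel gripper is mounted at the origin on the work surface. World frame = base frame: x ahead of the robot, y to its left, z up, the work surface at z = 0. Lengths are in m, angles in rad, forces in N, time in s.
With the tool pointing down it reaches from about 0.35 to 0.9 m from the base axis. Payload 8.1 kg.
Tool frame: the origin (TCP) lies midway between the tips of the shut fingers; the grasp point (between the pads) lies 19 mm behind it; z points along the fingers, y is the direction in which the jaws open and shut (so a half turn about z gives the same grasp; the last joint's range is limited). The gripper opens to 92 mm and grips with 3 to 60 N. Pads are 19 mm wide; open, the fingers measure 130 mm over their backs; the gripper's body (75 mm by 190 mm) begins 47 mm behind the grasp point.
Start: joints at [-1.398, 0.434, 0.025, 1.573, -0.012, 1.134, -0.075], TCP at [0.17, 0.601, 0.227] pointing down, gripper open.
Joint ranges: [-2.62, 2.62], [-0.44, 2.09], [-1.27, 1.32], [0.08, 2.57], [-1.32, 4.46], [0.12, 2], [-2.74, 2.74]. Speed limits (rad/s): [2.22, 2.22, 3.01, 3.01, 3.14, 3.14, 3.14].

INTERFACE

Orientations are given as a rotation vector (axis times angle).
In Python, from cell import monitor, get_image, get_calibration, workorder, look_for, masks_of gives the robot as it stands.
- The arm moves only by the shell command python3 -m crank 'ROWS' [FORCE]. ROWS is JSON, a list of rows, each a list of 3 entries, a list of its own where there are three numbers: the shift along the tool's x, y, z in cm, then the turn about the tool's z in degrees, then the closure in counts, from 0 (fully open) to 255 (shut). A call has 1 to 5 rows; each row shifts and turns the commanded pose from where the row before left it, along the tool's axes as they then stand; what a row does not reach is not made up. A row lasts 1/10 s, in which the tool goes at most 50 mm and 8.59 degrees, less where a joint would pass 70% of its speed; a pose out of reach is approached as far as the arm can. A call with a gripper value outside its range is refused whole. The fingers move at their own pace and stop on an object; FORCE is the grip in N (left out, the last holds). Time passes only in rows, so rows that do not move let the fingers close. It gives the time, the measured TCP pose, the force and the opening at its end, in the units of the state.
- monitor.observe(): the state, without advancing time (a new reading comes with each control period).
- get_image(name): name is "side" or "top" or "wrist"; returns (picture, depth): 480x640x3 uint8, red, green, blue; 480x640 float32, m along the optical axis (not along the pixel's ray), 0 where there is no reading.
- get_calibration(name): a dict with "fx", "fy", "cx", "cy" (pixels), "R" (3x3) and "t" (3): a world point X has camera coordinates R X + t. Camera axes: x right, y down, z forward; pixel columns grow to the right and rows downward; lengths in m; the calibration is good to about 2 mm. A picture is of the moment at which its call begins: read the wrist's pose just before it. get_calibration takes no time and is no camera call; for the wrist camera it gives the pose at the moment of the call.
- workorder.sign_off(): hands the job in, once; it reports no verdict.
Trained networks look in the newest picture that a camera, given by its name, has taken for a name from the list of things; names that differ only in an ending like _2 or _b are one class to them, and where a whole thing is asked for, a point or a joint stands for the part that bears it (a point fixed in the world has none). Each returns a list of dicts, best first, with "score" (0 to 1); they miss things now and then, are a little off and sometimes report something else, mostly with a low value. They report only what shows in the picture. A call takes as long as a camera call. They do not tell look-alikes from the thing itself.
- look_for(label, camera): "location" ([x, y, z] in m, in world coordinates, good to about 4 mm: the middle of the surface that is visible of it).
- masks_of(label, camera): "region" (480x640 bool, what is visible of it).
The state is a dict: "clock": time; "joints": joint angles; "dq": joint speeds; "joint_efforts": joint torques, N m; "position": TCP position; "ee_rot": TCP orientation; "force": force on the tool from outside, world axes, zero at the start; "ft_torque": the same for the moment, N m; "width": opening from 0.0 (shut) to 1.0 (fully open).
Only numpy, scipy, OpenCV 4.12 (cv2) and the standard library are available. Lean on these libraries where they do the work, as an engineer would, in place of code of your own. Each camera call takes 0.05 s, during which the arm holds its last target.

TASK

Push the flange on the jig round by its upright lugs until its notch squarely faces the key, and leave it there. Then pick up the brass drift and with it, not with the gripper, tap the key forward along its rails into the notch until it is fully home against its hidden stop. Stand the drift back upright on the black mat, and leave everything else where it stands.

Things in the scene. Friction and masses are not known exactly. Their poses are not given: they have to be found in the camera images.
- jig: Fixed jig. Origin: on the table, on the flange's pivot axis; its +x points to the robot's left, z up. Aluminium base plate 12 mm thick, x -230 to +95, |y| to 110, and to y -240 from x -90 on. Pivot stub 34 mm diameter, up to z 41. Two black guide rails x -220 to -90, |y| 14.5 to 32.5, tops at z 26, yellow lines on and between them and behind the flange (x 73 to 93, y 0). Black column 60 x 60 mm centred at x -37.5, y -205, 235 high.
- jig_beam (a point): Middle of the underside, 165 mm over the table, of the jig's black beam, which runs along jig y over the front of the flange: jig x -60 to -30, y -230 to +130, top z 210 (steel stub and black lever on it up to z 260). It bars the lugs from straight above: come in under it from the jig's front (key) side, tool leaned about 40 degrees, fingers pointing to jig +x and down.
- flange: Loose aluminium flange, 140 mm diameter, about 0.65 kg, flat on the base plate, hub hole (37 mm) on the pivot. Stays where it is left (friction). Origin: centre of underside, 12 mm over the table, z up. Rim 20 mm thick, hub 85 mm diameter, 26 high. The notch lies along its own -x: it faces the key when flange x points as jig x. At the start it is turned 0.4 to 0.95 rad anticlockwise (from above).
- flange_notch (a point): Mouth of the flange's notch (32 mm wide, open outwards, red lines along it, floor 42 mm from the axis): 70 mm from the axis along the flange's -x, 20 mm above its underside. A red line on the rim opposite the notch meets the yellow line on the base plate behind the flange when the notch faces the key.
- lug_right (a point): Top centre of the lug at 42 degrees anticlockwise (from above) of the notch. Lugs: dark steel, red tops, 20 mm radially (60 to 80 mm from the axis), 16 mm wide, standing on the rim up to 74 mm over the table. This one is at flange (-52, -47) mm.
- lug_left (a point): Top centre of the other lug, at 42 degrees clockwise of the notch, flange (-52, +47) mm, same size. Pushed on its side that looks to the notch, it turns the flange clockwise, bringing the notch to the key.
- key: Steel key sliding along jig +x only, axes as jig's, 83 long, 26 wide, round nose to the flange. Origin: centre of its tail face (away from the flange) at its underside, 14 mm over the table. 28 mm high; rear 14 mm stands 46 high (top 60 over the table). Friction 3 N, stays where left. Origin at jig x -170 to -162 at the start, -130 at the hidden stop. Enters the notch only if faced, 3 mm play a side.
- drift: Loose brass bar 24 x 24 x 120 mm, about 0.55 kg, standing upright on the mat. Origin: centre of its underside; z along its length, x and y square to its sides.
- mat: Fixed black rubber mat, 120 x 120 x 3 mm. Origin: centre of its underside on the table, sides along x and y.
- gauge_block: Bystander: steel block 30 x 75 x 50 mm on the jig's base plate between flange and column. Origin under its centre.
- round_stub: Bystander: aluminium round 36 mm diameter, 40 mm high, standing on the base plate beside the rails. Origin under its centre.
- block123: Bystander: dark steel block 50 x 75 x 25 mm with holes, on the table. Origin under its centre.
- spanner: Bystander: spanner 170 mm long lying on the table. Origin under its middle.
- spare_collar: Bystander: aluminium ring 70 mm diameter, 22 mm high. Origin under its centre.
- tall_round: Bystander: aluminium round 44 mm diameter, 110 mm high, standing. Origin under its centre.
Not all that is in view belongs to the job. What is meant by the flange is not brown, and is the larger of those in its own colour. Of the things that look like the drift, the largest one is meant.

How it is judged:
By the outcome, as a careful person would: the job done as asked, in the order asked, and still so for the second after the job is handed in, with the robot touching nothing.
It also fails if it takes over 72 s, if anything falls off the work surface, if the arm or the gripper's body presses on something with over 40 N, if the wrist force passes 120 N, or if a joint passes its speed limit or range.

## Working session

There is one attempt and no reset: what is moved stays moved. The work goes in short steps, Python scripts to look and compute and a shell command to move; the robot and the scene stay as the last step left them, time stands still between calls to the robot, and variables do not carry over. Pictures are saved under pics/ and viewed, and the job is handed in when it is done.

```bash
ls; mkdir -p pics; cat > h.py <<'E'
import numpy as np, cv2
from scipy.spatial.transform import Rotation as Ro
from cell import monitor, get_image, get_calibration, workorder, look_for, masks_of
def save(name,fn):
    im,d=get_image(name); cv2.imwrite('pics/'+fn+'.png',im[:,:,::-1]); np.save('pics/'+fn+'.npy',d); return im,d
def world(cal,u,v,d):
    c=np.array([(u-cal['cx'])/cal['fx']*d,(v-cal['cy'])/cal['fy']*d,d]); return np.array(cal['R']).T@(c-np.array(cal['t']))
def proj(cal,X):
    c=np.array(cal['R'])@np.array(X)+np.array(cal['t']); return cal['fx']*c[0]/c[2]+cal['cx'],cal['fy']*c[1]/c[2]+cal['cy']
def cloud(cal,d):
    v,u=np.mgrid[0:480,0:640]; c=np.stack([(u-cal['cx'])/cal['fx']*d,(v-cal['cy'])/cal['fy']*d,d],-1); return (c-np.array(cal['t']))@np.array(cal['R'])
E
python3 - <<'E'
from h import *
s=monitor.observe(); print({k:np.round(v,3) for k,v in s.items()})
for n in ['top','side','wrist']:
    save(n,n+'0'); c=get_calibration(n); print(n,c['fx'],np.round(-np.array(c['R']).T@c['t'],3),np.round(c['R'],2).tolist())
E
```

```text
pics
{'clock': np.float64(0.0), 'joints': array([-1.398,  0.435,  0.025,  1.574, -0.012,  1.134, -0.075]), 'dq': array([ 0.002,  0.001, -0.   , -0.   , -0.   ,  0.001, -0.   ]), 'joint_efforts': array([-1.0000e-03, -6.6784e+01,  9.8500e-01, -3.1445e+01, -6.0000e-02,
        4.3000e-02,  0.0000e+00]), 'position': array([0.17 , 0.601, 0.226]), 'ee_rot': array([-4.320e-01, -3.112e+00,  2.000e-03]), 'force': array([ 0.152,  0.052, -0.792]), 'ft_torque': array([ 0.049, -0.021,  0.023]), 'width': np.float64(1.003)}
top 484.9177679708057 [ 0.363 -0.004  1.36 ] [[-0.02, -1.0, -0.02], [-0.99, 0.02, -0.14], [0.14, 0.01, -0.99]]
side 474.8434017565841 [ 0.915 -0.777  0.841] [[0.91, 0.42, -0.0], [0.26, -0.57, -0.78], [-0.32, 0.71, -0.63]]
wrist 359.969513122347 [0.108 0.619 0.385] [[0.27, 0.96, -0.0], [0.93, -0.26, 0.25], [0.24, -0.07, -0.97]]
```

View pics/top0.png

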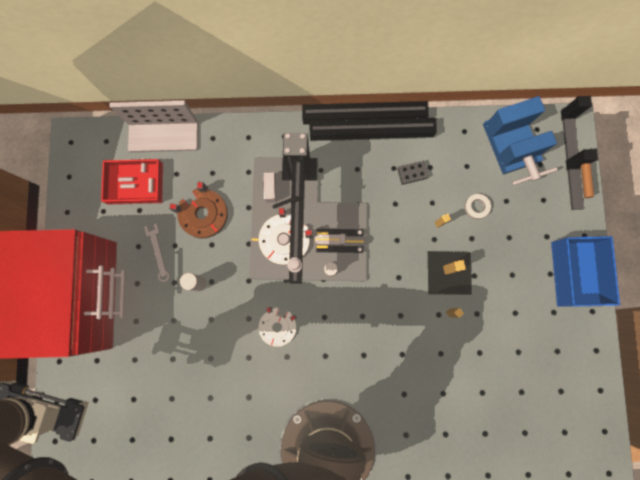

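View pics/side0.png

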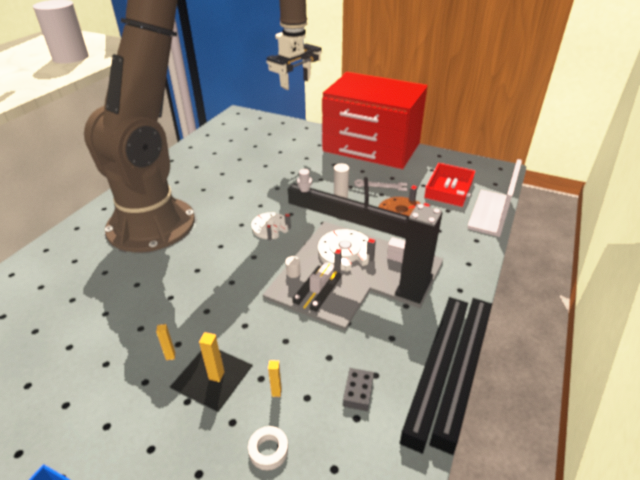

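View pics/wrist0.png

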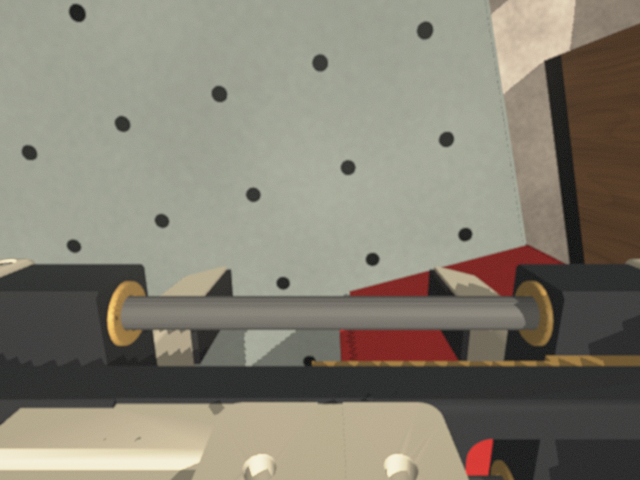

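The top view shows the jig at about (285,240) with the key to its right on the rails at about (335,240). The mat with the large brass bar is at about (453,268), and two smaller brass bars are at (443,220) and (455,313). Next I'll measure these.

```bash
python3 - <<'E'
from h import *
im=cv2.imread('pics/top0.png')
cv2.imwrite('pics/c1.png',cv2.resize(im[145:290,240:380],None,fx=4,fy=4,interpolation=cv2.INTER_CUBIC))
im2=cv2.imread('pics/side0.png')
cv2.imwrite('pics/c2.png',cv2.resize(im2[170:330,250:450],None,fx=4,fy=3.7,interpolation=cv2.INTER_CUBIC))
c=get_calibration('top')
for n in ['top','side']:
    get_image(n)
    for l in ['jig','jig_beam','flange','flange_notch','lug_right','lug_left','key','drift','mat','gauge_block','round_stub']:
        print(n,l,[(round(r['score'],2),np.round(r['location'],3).tolist()) for r in look_for(l,n)[:4]])
print(monitor.observe()['clock'])
E
```

```text
top jig [(0.96, [0.598, 0.048, 0.016])]
top jig_beam [(0.76, [0.596, 0.05, 0.012])]
top flange [(0.86, [0.565, 0.123, 0.036]), (0.74, [0.318, 0.135, 0.016]), (0.56, [0.64, 0.335, 0.018]), (0.34, [0.601, 0.05, 0.016])]
top flange_notch [(0.74, [0.318, 0.134, 0.015]), (0.71, [0.564, 0.125, 0.028]), (0.57, [0.64, 0.333, 0.014])]
top lug_right [(0.94, [0.643, 0.332, 0.023]), (0.81, [0.57, 0.126, 0.032]), (0.6, [0.315, 0.128, 0.016])]
top lug_left [(0.95, [0.319, 0.137, 0.015]), (0.84, [0.644, 0.332, 0.017]), (0.82, [0.565, 0.119, 0.028]), (0.41, [0.471, -0.341, 0.111])]
top key [(0.54, [0.552, -0.019, 0.042])]
top drift [(0.56, [0.471, -0.341, 0.112]), (0.47, [0.59, -0.327, 0.079])]
top mat [(0.71, [0.45, -0.348, 0.003])]
top gauge_block [(0.54, [0.703, 0.142, 0.064])]
top round_stub [(0.6, [0.475, -0.02, 0.05])]
side jig []
side jig_beam []
side flange [(0.84, [0.637, 0.36, 0.023]), (0.57, [0.576, 0.096, 0.031]), (0.55, [0.326, 0.123, 0.013])]
side flange_notch [(0.94, [0.577, 0.098, 0.031]), (0.81, [0.331, 0.122, 0.012]), (0.71, [0.646, 0.364, 0.025])]
side lug_right [(0.9, [0.577, 0.091, 0.03]), (0.78, [0.33, 0.128, 0.015])]
side lug_left [(0.93, [0.573, 0.096, 0.032]), (0.67, [0.644, 0.364, 0.024]), (0.57, [0.329, 0.122, 0.016])]
side key [(0.81, [0.559, -0.042, 0.046]), (0.34, [0.628, 0.03, 0.027])]
side drift [(0.7, [0.357, -0.353, 0.06]), (0.69, [0.6, -0.336, 0.064]), (0.6, [0.472, -0.356, 0.078])]
side mat [(0.87, [0.471, -0.371, 0.004])]
side gauge_block [(0.88, [0.689, 0.128, 0.051]), (0.18, [0.472, -0.358, 0.078])]
side round_stub [(0.54, [0.486, -0.029, 0.045])]
1.35
```

View pics/c1.png

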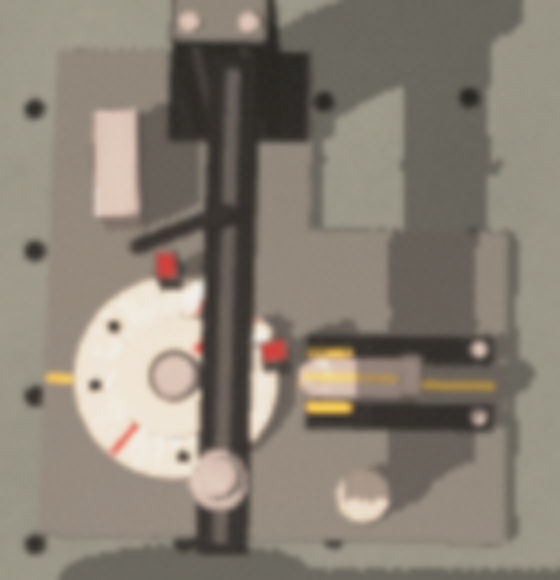

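View pics/c2.png

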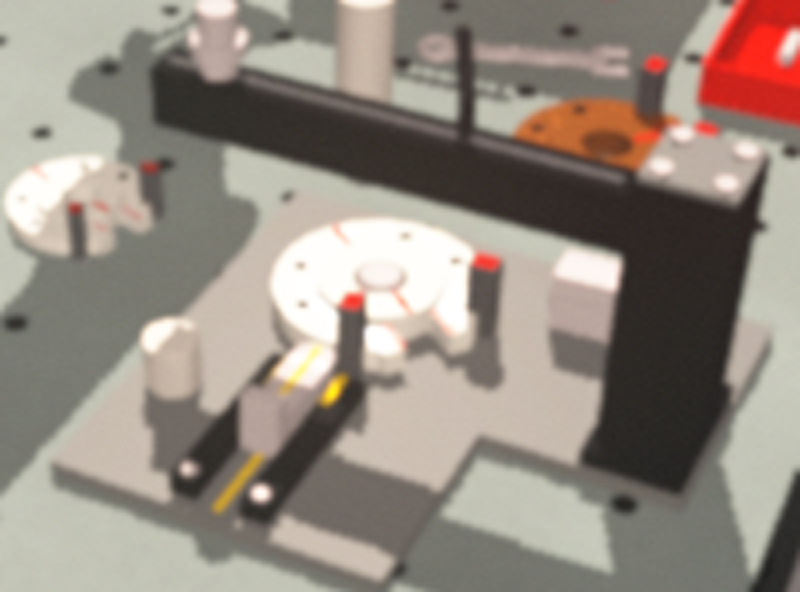

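```bash
python3 - <<'E'
from h import *
c=get_calibration('top'); d=np.load('pics/top0.npy'); im=cv2.imread('pics/top0.png')
P=cloud(c,d)
hsv=cv2.cvtColor(im,cv2.COLOR_BGR2HSV)
# red tops
red=((hsv[...,0]<8)|(hsv[...,0]>172))&(hsv[...,1]>140)&(hsv[...,2]>90)
red[:,:240]=0; red[:,380:]=0; red[:150]=0; red[300:]=0
n,l,st,ce=cv2.connectedComponentsWithStats(red.astype(np.uint8))
for i in range(1,n):
    if st[i,4]>=3: print('red',st[i,4],ce[i].round(1),np.round(np.median(P[l==i],0),4))
yel=(hsv[...,0]>18)&(hsv[...,0]<32)&(hsv[...,1]>140)&(hsv[...,2]>120)
n,l,st,ce=cv2.connectedComponentsWithStats(yel.astype(np.uint8))
for i in range(1,n):
    if st[i,4]>=3: print('yel',st[i,4],ce[i].round(1),np.round(np.median(P[l==i],0),4),np.round(P[l==i].min(0),3),np.round(P[l==i].max(0),3))
E
```

```text
red 20 [281.5 211. ] [0.6283 0.1052 0.0749]
red 21 [308.  232.4] [0.5672 0.0346 0.0742]
yel 32 [445.4 217.8] [ 0.5948 -0.3306  0.0928] [ 0.587 -0.337  0.086] [ 0.603 -0.322  0.098]
yel 18 [322.8 232.4] [ 0.5753 -0.0057  0.0257] [ 0.572 -0.017  0.021] [0.577 0.008 0.03 ]
yel 4 [254.5 239. ] [0.5631 0.1874 0.0104] [0.562 0.183 0.01 ] [0.563 0.192 0.016]
yel 4 [349.5 241. ] [ 0.5509 -0.0795  0.0098] [ 0.551 -0.084  0.009] [ 0.551 -0.075  0.012]
yel 32 [321.9 246.9] [ 0.5342 -0.0019  0.0266] [ 0.53  -0.016  0.018] [0.54  0.012 0.03 ]
yel 66 [459.  265.3] [ 0.4666 -0.3489  0.1234] [ 0.454 -0.36   0.118] [ 0.477 -0.338  0.128]
```

```bash
python3 - <<'E'
from h import *
c=get_calibration('top'); d=np.load('pics/top0.npy'); P=cloud(c,d)
print(np.round([np.nanmax(P[240:350,5:75,2]),*P[300,[10,60,100]].ravel()],3))
s=monitor.observe(); print(Ro.from_rotvec(s['ee_rot']).as_matrix().round(3))
E
python3 -m crank '[[[0,0,-5],0,0],[[0,0,-5],0,0],[[0,0,-5],0,0],[[0,0,-5],0,0],[[0,0,-5],0,0]]'
```

```text
[1.36  0.401 0.737 0.219 0.398 0.617 0.221 0.397 0.537 0.189]
[[-0.962  0.272  0.   ]
 [ 0.272  0.962 -0.   ]
 [-0.    -0.    -1.   ]]
clock: 1.85
position: [0.1701, 0.6009, 0.4792]
ee_rot: [0.432, 3.112, 0.001]
force: [-0.4, 2.1, 0.5]
width: 0.999
```

```bash
python3 -m crank '[[[5,0,0],0,0],[[5,0,0],0,0],[[4.5,0,0],0,0],[[1.1,4.85,0],0,0],[[1.1,4.85,0],0,0]]'; python3 -m crank '[[[1.1,4.85,0],0,0],[[1.1,4.85,0],0,0],[[1.1,4.85,0],0,0],[[1.1,4.85,0],0,0],[[1.1,4.85,0],0,0]]'; python3 -c "
from cell import monitor as m; s=m.observe();print(s['joints'].round(3) if hasattr(s['joints'],'round') else s['joints'])"
```

```text
clock: 2.35
position: [0.0334, 0.7388, 0.4782]
ee_rot: [-0.426, -3.112, -0.002]
force: [0.2, 1.3, 1.1]
width: 1.0
clock: 2.85
position: [0.0609, 0.8557, 0.4521]
ee_rot: [-0.527, -3.028, -0.15]
force: [1.2, -1.2, 0.7]
width: 0.999
[-1.575  0.955  0.74   0.113 -0.753  1.998 -0.289]
```

```bash
cat >> h.py <<'E'
def st():
    s=monitor.observe(); R=Ro.from_rotvec(s['ee_rot']).as_matrix(); print('t',round(float(s['clock']),2),'p',np.round(s['position'],4),'w',round(float(s['width']),3),'F',np.round(s['force'],1)); print(R.round(3)); print('q',np.round(s['joints'],3)); return s,R
E
python3 -c "
from h import *
st()"
```

```text
t 2.85 p [0.0609 0.8557 0.4521] w 0.999 F [ 1.2 -1.2  0.7]
[[-0.939  0.34  -0.046]
 [ 0.334  0.937  0.107]
 [ 0.08   0.085 -0.993]]
q [-1.575  0.955  0.74   0.113 -0.753  1.998 -0.289]
```

```bash
python3 -m crank '[[[0,0,0],0,0],[[0,0,0],0,0],[[-1,-4.85,0],0,0]]';python3 -c "
from h import *
st()"
```

```text
clock: 3.15
position: [0.057, 0.8452, 0.4577]
ee_rot: [-0.534, -3.031, -0.164]
force: [-1.0, 1.8, 0.6]
width: 0.997
t 3.15 p [0.057  0.8452 0.4577] w 0.997 F [-1.   1.8  0.6]
[[-0.938  0.344 -0.04 ]
 [ 0.337  0.934  0.115]
 [ 0.077  0.094 -0.993]]
q [-1.659  0.873  0.764  0.322 -0.69   1.913 -0.215]
```

```bash
python3 -m crank '[[[-1,-4.85,0],0,0],[[-1,-4.85,0],0,0],[[0,0,0],0,0]]';python3 -c "
from h import *
st()"
```

```text
clock: 3.45
position: [0.0417, 0.781, 0.4558]
ee_rot: [-0.541, -3.025, -0.156]
force: [-0.3, -1.6, 0.1]
width: 1.003
t 3.45 p [0.0417 0.781  0.4558] w 1.003 F [-0.3 -1.6  0.1]
[[-0.936  0.349 -0.046]
 [ 0.342  0.933  0.111]
 [ 0.082  0.088 -0.993]]
q [-1.862  0.685  0.835  0.769 -0.583  1.74  -0.097]
```

```bash
python3 -m crank '[[[1,4.85,0],0,0],[[1,4.85,0],0,0],[[1,4.85,0],0,0],[[1,4.85,0],0,0],[[1,4.85,0],0,0]]';python3 -c "
from h import *
st()"; python3 -m crank '[[[1,4.85,0],0,0],[[1,4.85,0],0,0],[[1,4.85,0],0,0],[[1,4.85,0],0,0],[[1,4.85,0],0,0]]';python3 -c "
from h import *
st()"
```

```text
clock: 3.95
position: [0.0775, 0.9039, 0.4631]
ee_rot: [-0.603, -2.966, -0.353]
force: [-1.6, 0.0, -0.2]
width: 1.002
t 3.95 p [0.0775 0.9039 0.4631] w 1.002 F [-1.6  0.  -0.2]
[[-0.918  0.395 -0.046]
 [ 0.373  0.895  0.243]
 [ 0.137  0.206 -0.969]]
q [-1.547  0.984  1.292  0.083 -1.319  1.892 -0.317]
clock: 4.45
position: [0.1051, 0.9874, 0.4436]
ee_rot: [-0.592, -2.906, -0.608]
force: [-0.5, -1.2, 0.3]
width: 1.001
t 4.45 p [0.1051 0.9874 0.4436] w 1.001 F [-0.5 -1.2  0.3]
[[-0.917  0.397 -0.031]
 [ 0.352  0.843  0.407]
 [ 0.188  0.362 -0.913]]
q [-1.522  1.032  1.269  0.083 -1.311  1.672 -0.289]
```

```bash
python3 -m crank '[[[0.2,4.6,1.8],0,0],[[0.2,4.6,1.8],0,0],[[0.2,4.6,1.8],0,0],[[0.2,4.6,1.8],0,0]]';python3 -c "
from h import *
st()"
```

```text
clock: 4.85
position: [0.1513, 1.0621, 0.3941]
ee_rot: [-0.59, -2.853, -0.794]
force: [-0.0, 0.1, -0.3]
width: 1.001
t 4.85 p [0.1513 1.0621 0.3941] w 1.001 F [-0.   0.1 -0.3]
[[-0.916  0.4   -0.013]
 [ 0.336  0.786  0.519]
 [ 0.218  0.471 -0.855]]
q [-1.479  1.113  1.243  0.083 -1.311  1.464 -0.248]
```

```bash
python3 -m crank '[[[0.2,4.8,1.2],0,0],[[0.2,4.8,1.2],0,0],[[0.2,4.8,1.2],0,0],[[0.2,4.8,1.2],0,0]]';python3 -c "
from h import *
st()"
```

```text
clock: 5.25
position: [0.1952, 1.1104, 0.395]
ee_rot: [-0.589, -2.787, -0.994]
force: [0.3, 0.3, 0.1]
width: 0.999
t 5.25 p [0.1952 1.1104 0.395 ] w 0.999 F [0.3 0.3 0.1]
[[-0.916  0.4    0.013]
 [ 0.318  0.708  0.631]
 [ 0.243  0.582 -0.776]]
q [-1.442  1.142  1.174  0.083 -1.266  1.295 -0.212]
```

```bash
python3 -m crank '[[[0,0,-2],0,0],[[0,0,-3],8.3,0],[[0,0,-3],8.3,0],[[0,0,-3],8.3,0],[[0,0,-3],8.3,0]]'; python3 -m crank '[[[0,0,-2],8.3,0],[[0,0,-2],8.3,0],[[0,0,-2],8.3,0],[[0,0,-2],8.3,0]]'; python3 -c "
from h import *
st()"
```

```text
clock: 5.75
position: [0.1905, 1.0213, 0.5039]
ee_rot: [-1.293, -2.372, -0.846]
force: [0.1, 0.1, 0.2]
width: 1.0
clock: 6.15
position: [0.1897, 0.9712, 0.5656]
ee_rot: [-1.838, -1.826, -0.656]
force: [0.2, -0.2, -0.2]
width: 0.997
t 6.15 p [0.1897 0.9712 0.5656] w 0.997 F [ 0.2 -0.2 -0.2]
[[ 0.003  1.     0.011]
 [ 0.778 -0.009  0.628]
 [ 0.628  0.007 -0.778]]
q [-1.663  0.832  1.252  0.547 -1.204  1.427 -1.134]
```

```bash
for i in 1; do python3 -m crank '[[[-4,1.6,-2.35],0,0],[[-4,1.6,-2.35],0,0],[[-4,1.6,-2.35],0,0],[[-4,1.6,-2.35],0,0],[[-4,1.6,-2.35],0,0]]'; done; python3 -c "
from h import *
st()"
```

```text
clock: 6.65
position: [0.2649, 0.7483, 0.5318]
ee_rot: [-1.83, -1.837, -0.659]
force: [1.3, -1.3, 2.4]
width: 0.999
t 6.65 p [0.2649 0.7483 0.5318] w 0.999 F [ 1.3 -1.3  2.4]
[[-0.007  1.     0.01 ]
 [ 0.779 -0.001  0.627]
 [ 0.627  0.013 -0.779]]
q [-1.966  0.444  1.279  1.337 -0.929  1.194 -0.678]
```

```bash
python3 -m crank '[[[-4,1.6,-2.35],0,255],[[-4,1.6,-2.35],0,255],[[-4,1.6,-2.35],0,255],[[-4,1.6,-2.35],0,255],[[-4,1.6,-2.35],0,255]]' 20; python3 -c "
from h import *
st()"
```

```text
clock: 7.15
position: [0.344, 0.5216, 0.5005]
ee_rot: [-1.83, -1.838, -0.666]
force: [0.2, -1.6, 0.3]
width: 0.611
t 7.15 p [0.344  0.5216 0.5005] w 0.611 F [ 0.2 -1.6  0.3]
[[-0.01   1.     0.015]
 [ 0.777 -0.002  0.629]
 [ 0.629  0.018 -0.777]]
q [-2.154 -0.143  1.226  1.698 -0.318  0.956 -0.776]
```

```bash
python3 -m crank '[[[-4.5,1.6,-1.1],0,255],[[-4.5,1.6,-1.1],0,255],[[-4.5,1.6,-1.1],0,255]]' 20; python3 -c "
from h import *
st()"
```

```text
clock: 7.45
position: [0.3917, 0.3954, 0.4431]
ee_rot: [-1.827, -1.837, -0.67]
force: [1.3, -0.2, 0.9]
width: 0.353
t 7.45 p [0.3917 0.3954 0.4431] w 0.353 F [ 1.3 -0.2  0.9]
[[-0.011  1.     0.015]
 [ 0.775 -0.001  0.632]
 [ 0.632  0.019 -0.775]]
q [-1.989 -0.35   1.159  1.865 -0.178  0.916 -0.691]
```

```bash
python3 -m crank '[[[-0.5,4.9,0],0,255],[[-0.5,4.9,0],0,255],[[-0.5,4.9,0],0,255]]' 20; python3 -c "
from h import *
st()"
```

```text
clock: 7.75
position: [0.4718, 0.365, 0.4591]
ee_rot: [-1.864, -1.833, -0.733]
force: [-1.0, 0.4, 0.3]
width: 0.088
t 7.75 p [0.4718 0.365  0.4591] w 0.088 F [-1.   0.4  0.3]
[[-0.01   0.997  0.075]
 [ 0.774 -0.04   0.632]
 [ 0.634  0.064 -0.771]]
q [-2.12  -0.438  1.311  1.756 -0.025  0.96  -0.723]
```

```bash
cat > kin.py <<'E'
import numpy as np
from scipy.spatial.transform import Rotation as Ro
from scipy.optimize import least_squares
D=[ # q, p, R columns
([-1.398,.434,.025,1.573,-.012,1.134,-.075],[.17,.601,.2265],[-0.432,-3.112,.002]),
([-1.575,.955,.74,.113,-.753,1.998,-.289],[.0609,.8557,.4521],[-.527,-3.028,-.150]),
([-1.659,.873,.764,.322,-.69,1.913,-.215],[.057,.8452,.4577],[-.534,-3.031,-.164]),
([-1.862,.685,.835,.769,-.583,1.74,-.097],[.0417,.781,.4558],[-.541,-3.025,-.156]),
([-1.547,.984,1.292,.083,-1.319,1.892,-.317],[.0775,.9039,.4631],[-.603,-2.966,-.353]),
([-1.522,1.032,1.269,.083,-1.311,1.672,-.289],[.1051,.9874,.4436],[-.592,-2.906,-.608]),
([-1.479,1.113,1.243,.083,-1.311,1.464,-.248],[.1513,1.0621,.3941],[-.59,-2.853,-.794]),
([-1.442,1.142,1.174,.083,-1.266,1.295,-.212],[.1952,1.1104,.395],[-.589,-2.787,-.994]),
([-1.663,.832,1.252,.547,-1.204,1.427,-1.134],[.1897,.9712,.5656],[-1.838,-1.826,-.656]),
([-1.966,.444,1.279,1.337,-.929,1.194,-.678],[.2649,.7483,.5318],[-1.83,-1.837,-.659]),
([-2.154,-.143,1.226,1.698,-.318,.956,-.776],[.344,.5216,.5005],[-1.83,-1.838,-.666]),
([-1.989,-.35,1.159,1.865,-.178,.916,-.691],[.3917,.3954,.4431],[-1.827,-1.837,-.67]),
([-2.12,-.438,1.311,1.756,-.025,.96,-.723],[.4718,.365,.4591],[-1.864,-1.833,-.733])]
def rz(a): c,s=np.cos(a),np.sin(a); return np.array([[c,-s,0],[s,c,0],[0,0,1.]])
def ry(a): c,s=np.cos(a),np.sin(a); return np.array([[c,0,s],[0,1,0],[-s,0,c]])
def fk(q,P,full=False):
    d1,d3,d5,d7,a1,a3,a4,a6,y0,y1,o1,o7=P
    R=rz(q[0]+o1); pts=[np.zeros(3)]
    p=R@[a1,y0,d1]; R=R@ry(q[1]); pts.append(p)
    R=R@rz(q[2]); p=p+R@[a3,y1,d3]; pts.append(p); R=R@ry(q[3]); p=p+R@[a4,0,0]
    R=R@rz(q[4]); p=p+R@[0,0,d5]; pts.append(p); R=R@ry(q[5]); p=p+R@[a6,0,0]
    R=R@rz(q[6]+o7); p=p+R@[0,0,d7]; pts.append(p)
    return (p,R,pts) if full else (p,R)
if __name__=='__main__':
    best=None
    def res(P):
        r=[]
        for q,p,rv in D:
            pp,R=fk(q,P); r+=list(pp-p)+list(.3*(Ro.from_matrix(R.T@Ro.from_rotvec(rv).as_matrix()).as_rotvec()))
        return r
    for o1 in (0,np.pi):
      for o7 in (0,np.pi/2,np.pi,-np.pi/2):
        s=least_squares(res,[.35,.4,.4,.3,0,0,0,0,0,0,o1,o7],loss='soft_l1',f_scale=.02)
        if best is None or s.cost<best.cost: best=s
    print(best.cost,best.x.round(4)); print(np.array(res(best.x)).reshape(-1,6).round(3)); np.save('P.npy',best.x)
E
python3 kin.py
```

```text
0.10312392476047708 [ 0.5326  0.4489  0.2353  0.3652  0.3662  0.0042  0.131   0.1397 -0.2468
  0.0052  3.1239  2.3977]
[[-0.022  0.006  0.128  0.001 -0.    -0.088]
 [ 0.118  0.019 -0.005  0.011  0.026 -0.045]
 [ 0.176 -0.017 -0.007  0.01   0.023 -0.043]
 [ 0.309 -0.098  0.     0.011  0.026 -0.04 ]
 [ 0.042 -0.003  0.024  0.012  0.026 -0.009]
 [-0.009  0.     0.01   0.008  0.019 -0.008]
 [-0.097  0.003  0.012  0.004  0.009 -0.006]
 [-0.179  0.019 -0.003 -0.002 -0.004 -0.005]
 [-0.021 -0.005 -0.057 -0.002 -0.004  0.692]
 [ 0.073 -0.044 -0.031 -0.002 -0.004  0.686]
 [ 0.005 -0.065 -0.019 -0.003 -0.007  0.685]
 [-0.079  0.049  0.013 -0.003 -0.007  0.684]
 [-0.2    0.023 -0.002 -0.021 -0.048  0.683]]
```

```bash
sed -i 's/^def fk.*/SG=[1]*7\ndef fk(q,P,full=False):\n    q=np.array(q)*SG/' kin.py; sed -i '/^if __name__/,$d' kin.py; cat >> kin.py <<'E'
if __name__=='__main__':
    import itertools
    best=None
    def res(P):
        r=[]
        for q,p,rv in D:
            pp,R=fk(q,P); r+=list(pp-p)+list(.3*(Ro.from_matrix(R.T@Ro.from_rotvec(rv).as_matrix()).as_rotvec()))
        return r
    for sg in itertools.product((1,-1),repeat=4):
     SG[0],SG[2],SG[4],SG[6]=sg
     for o1 in (0,np.pi/2,np.pi,-np.pi/2):
      for o7 in (0,np.pi/2,np.pi,-np.pi/2):
        s=least_squares(res,[.35,.4,.4,.3,0,0,0,0,0,0,o1,o7],loss='soft_l1',f_scale=.02,max_nfev=25)
        if best is None or s.cost<best.cost: best=s; bsg=sg
    SG[0],SG[2],SG[4],SG[6]=bsg
    best=least_squares(res,best.x,loss='soft_l1',f_scale=.02)
    print(best.cost,bsg,best.x.round(4)); print(np.array(res(best.x)).reshape(-1,6).round(3)); np.save('P.npy',best.x)
E
time python3 kin.py
```

```text
1.7101829061474839e-06 (-1, -1, -1, -1) [ 2.7180e-01  5.5800e-01  4.2810e-01  3.7030e-01 -2.0000e-04 -2.0000e-04
  2.0000e-04  6.0000e-04 -3.6900e-02 -1.6700e-02  2.0000e-04  1.5708e+00]
[[-0.     0.     0.001  0.001 -0.     0.   ]
 [-0.     0.    -0.    -0.     0.    -0.   ]
 [ 0.    -0.    -0.    -0.     0.     0.   ]
 [-0.001 -0.     0.    -0.    -0.     0.   ]
 [ 0.     0.     0.     0.     0.    -0.   ]
 [-0.    -0.    -0.    -0.     0.     0.   ]
 [ 0.     0.     0.     0.    -0.    -0.   ]
 [-0.001  0.     0.    -0.    -0.     0.   ]
 [ 0.     0.    -0.     0.    -0.    -0.   ]
 [ 0.001  0.     0.     0.     0.    -0.   ]
 [ 0.    -0.    -0.     0.    -0.    -0.   ]
 [-0.     0.    -0.    -0.    -0.    -0.   ]
 [-0.     0.    -0.    -0.     0.    -0.   ]]
real	1m21.574s
user	1m22.161s
sys	0m0.072s
```

```bash
sed -i 's/^SG=\[1\]\*7/SG=[-1,1,-1,1,-1,1,-1]/' kin.py; cat > feas.py <<'E'
from kin import *
P=np.load('P.npy')
LO=np.array([-2.62,-.44,-1.27,.08,-1.32,.12,-2.74]);HI=np.array([2.62,2.09,1.32,2.57,4.46,2,2.74])
def err(q,p,R,w=.3):
    pp,RR=fk(q,P); return np.r_[pp-p, w*Ro.from_matrix(R.T@RR).as_rotvec()]
rng=np.random.default_rng(0)
def toolR(lean,az,roll):
    # z leaned 'lean' from down toward azimuth az ; roll=0: tool x up-forward
    h=np.array([np.cos(az),np.sin(az),0]); z=np.sin(lean)*h-np.cos(lean)*np.array([0,0,1]); x=np.cos(lean)*h+np.sin(lean)*np.array([0,0,1])
    y=np.cross(z,x); R=np.c_[x,y,z]; return R@rz(roll)
def sols(p,R,n=60,m=.03):
    out=[]
    for i in range(n):
        q0=rng.uniform(LO,HI)
        s=least_squares(lambda q:np.r_[err(q,p,R)],q0,bounds=(LO+m,HI-m),max_nfev=60)
        if s.cost<1e-8: out.append(s.x)
    return np.array(out)
if __name__=='__main__':
    az=np.deg2rad(87.4)
    for roll in (0,np.pi,np.pi/2,-np.pi/2):
        for p in ([.60,-.0,.06],[.52,.03,.06]):
            o=sols(p,toolR(np.deg2rad(40),az,roll),40)
            print(roll,p,len(o)); 
            if len(o): print(o[np.argsort(o[:,2])][::max(1,len(o)//5)].round(2))
E
python3 feas.py
```

```text
Traceback (most recent call last):
  File "feas.py", line 22, in <module>
    o=sols(p,toolR(np.deg2rad(40),az,roll),40)
  File "feas.py", line 15, in sols
    s=least_squares(lambda q:np.r_[err(q,p,R)],q0,bounds=(LO+m,HI-m),max_nfev=60)
ValueError: Initial guess is outside of provided bounds
```

```bash
sed -i 's/rng.uniform(LO,HI)/rng.uniform(LO+.05,HI-.05)/' feas.py; python3 feas.py
```

```text
0 [0.6, -0.0, 0.06] 10
[[ 0.97  1.12 -1.2   1.69  0.38  0.9  -0.2 ]
 [ 0.85  0.94 -0.91  1.7  -0.    0.84  0.13]
 [ 0.81  0.91 -0.83  1.71 -0.1   0.84  0.21]
 [ 0.78  0.88 -0.77  1.71 -0.16  0.84  0.27]
 [ 0.45  0.75 -0.22  1.74 -0.66  0.95  0.7 ]]
0 [0.52, 0.03, 0.06] 13
[[ 1.04  1.04 -1.21  1.91  0.36  0.76 -0.22]
 [ 1.02  1.01 -1.17  1.91  0.3   0.74 -0.17]
 [ 0.93  0.88 -0.96  1.92 -0.01  0.7   0.12]
 [ 0.82  0.8  -0.78  1.93 -0.25  0.71  0.34]
 [ 0.67  0.72 -0.54  1.94 -0.5   0.76  0.58]
 [ 0.15  0.66  0.2   1.99 -0.98  1.02  1.03]
 [-0.26  0.82  0.83  2.03 -1.22  1.39  1.28]]
3.141592653589793 [0.6, -0.0, 0.06] 3
[[ 0.51  0.76 -0.32  1.73 -0.59  0.93 -2.51]
 [ 0.49  0.76 -0.28  1.74 -0.62  0.94 -2.48]
 [-0.26  0.95  0.93  1.81 -1.28  1.55 -1.95]]
3.141592653589793 [0.52, 0.03, 0.06] 3
[[ 0.49  0.67 -0.27  1.96 -0.72  0.84 -2.36]
 [ 0.45  0.66 -0.22  1.96 -0.75  0.86 -2.33]
 [-0.34  0.9   0.98  2.03 -1.28  1.52 -1.81]]
1.5707963267948966 [0.6, -0.0, 0.06] 4
[[ 0.86  0.96 -0.93  1.7   0.03  0.84 -1.47]
 [ 0.81  0.91 -0.83  1.71 -0.1   0.84 -1.36]
 [ 0.64  0.81 -0.52  1.72 -0.41  
[... 158 characters left out ...]
0.14  1.99 -0.95  1.   -0.57]]
-1.5707963267948966 [0.6, -0.0, 0.06] 14
[[ 0.98  1.14 -1.24  1.69  0.43  0.92  1.33]
 [ 0.98  1.14 -1.24  1.69  0.42  0.92  1.34]
 [ 0.98  1.12 -1.21  1.69  0.39  0.91  1.36]
 [ 0.97  1.1  -1.18  1.69  0.35  0.9   1.39]
 [ 0.78  0.88 -0.76  1.71 -0.17  0.84  1.84]
 [ 0.57  0.78 -0.41  1.73 -0.52  0.9   2.14]
 [ 0.2   0.74  0.15  1.76 -0.9   1.09  2.47]]
-1.5707963267948966 [0.52, 0.03, 0.06] 17
[[ 1.05  1.07 -1.24  1.91  0.4   0.77  1.31]
 [ 1.05  1.06 -1.23  1.91  0.39  0.77  1.32]
 [ 1.04  1.05 -1.22  1.91  0.37  0.76  1.34]
 [ 1.01  1.   -1.14  1.91  0.26  0.74  1.44]
 [ 0.73  0.74 -0.62  1.94 -0.42  0.74  2.08]
 [ 0.25  0.65  0.05  1.98 -0.91  0.96  2.54]]
```

```bash
cat > sim.py <<'E'
from feas import *
V=np.array([2.22,2.22,3.01,3.01,3.14,3.14,3.14])*.7*.1
def jac(q):
    J=np.zeros((6,7)); p0,R0=fk(q,P); e=1e-6
    for i in range(7):
        dq=np.array(q,float); dq[i]+=e; p,R=fk(dq,P); J[:3,i]=(p-p0)/e; J[3:,i]=Ro.from_matrix(R@R0.T).as_rotvec()/e
    return J
def step(q,sh,turn,lam=.05,it=30,w=1.,ns=0.):
    q=np.array(q,float); p,R=fk(q,P)
    s=np.array(sh)/100.
    if np.linalg.norm(s)>.05: s*=.05/np.linalg.norm(s)
    pt=p+R@s; Rt=R@rz(np.deg2rad(turn)); q0=q.copy()
    for k in range(it):
        p,R=fk(q,P); e=np.r_[pt-p,w*Ro.from_matrix(Rt@R.T).as_rotvec()]
        if np.linalg.norm(e)<1e-5: break
        J=jac(q); J[3:]*=w
        dq=J.T@np.linalg.solve(J@J.T+lam**2*np.eye(6),e)
        q=np.clip(q+dq,LO,HI)
    d=q-q0; m=np.max(np.abs(d)/V)
    if m>1: d/=m
    return q0+d
def run(q,rows,**k):
    for sh,t in rows: q=step(q,sh,t,**k)
    return q
if __name__=='__main__':
    q0=[-1.398,.434,.025,1.573,-.012,1.134,-.075]
    A=[([0,0,-5],0)]*5+[([5,0,0],0)]*2+[([4.5,0,0],0)]+[([1.1,4.85,0],0)]*7
    B=[([0,0,0],0)]*2+[([-1,-4.85,0],0)]
    C=[([-1,-4.85,0],0)]*2+[([0,0,0],0)]
    E=[([1,4.85,0],0)]*5
    for k in [dict(lam=.01),dict(lam=.05),dict(lam=.1),dict(lam=.05,w=.3),dict(lam=.02,it=1),dict(lam=.05,w=.3,it=3)]:
        q=run(q0,A,**k); print(k); print(q.round(3)); q=run(q,B,**k); print(q.round(3)); q=run(q,C+E,**k);print(q.round(3))
    print('obs'); print(D[1][0],D[2][0],D[4][0])
    # later leg
    for k in [dict(lam=.01),dict(lam=.05),dict(lam=.1),dict(lam=.05,w=.3)]:
        q=run(D[8][0],[([-4,1.6,-2.35],0)]*5,**k); print(k,q.round(3)); q=run(q,[([-4,1.6,-2.35],0)]*5,**k); print(q.round(3)); q=run(q,[([-4.5,1.6,-1.1],0)]*3,**k); print(q.round(3)); q=run(q,[([-.5,4.9,0],0)]*3,**k); print(q.round(3))
    print(*D[9:],sep='\n')
E
python3 sim.py
```

```text
{'lam': 0.01}
[-1.395  1.049  0.679  0.166 -0.88   1.987 -0.553]
[-1.479  0.969  0.732  0.377 -0.854  1.921 -0.466]
[-1.05   1.392  0.708  0.164 -1.209  1.975 -1.178]
{'lam': 0.05}
[-1.497  1.142  0.665  0.08  -0.749  2.    -0.399]
[-1.566  1.06   0.683  0.291 -0.708  1.915 -0.326]
[-1.368  1.294  0.914  0.08  -1.102  1.999 -0.558]
{'lam': 0.1}
[-1.574  1.041  0.3    0.08  -0.308  1.999 -0.301]
[-1.608  0.943  0.302  0.291 -0.281  1.893 -0.273]
[-1.541  1.15   0.452  0.08  -0.487  1.988 -0.338]
{'lam': 0.05, 'w': 0.3}
[-1.547  1.067  0.45   0.08  -0.475  1.945 -0.33 ]
[-1.597  0.974  0.458  0.291 -0.443  1.844 -0.286]
[-1.473  1.171  0.684  0.08  -0.755  1.812 -0.409]
{'lam': 0.02, 'it': 1}
[-1.573  1.267  0.089  0.108 -0.099  1.997 -0.304]
[-1.582  1.17   0.081  0.318 -0.084  1.886 -0.293]
[-1.538  1.648  0.122  0.11  -0.147  1.984 -0.333]
{'lam': 0.05, 'w': 0.3, 'it': 3}
[-1.574  1.093  0.103  0.08  -0.101  1.996 -0.3  ]
[-1.585  0.993  0.096  0.291 -0.086  1.899 -0.293]
[-1.547  1.261  0.136  0.08  -0.141  1.988 -0.32 ]
obs
[-1.575, 0.955, 0.74, 0.113, -0.753, 1.998, -0.289] [-1.6
[... 703 characters left out ...]
-2.37  -0.44   1.32   1.671  0.101  1.012 -0.776]
{'lam': 0.05, 'w': 0.3} [-1.975  0.463  1.32   1.334 -0.962  1.215 -0.673]
[-2.097 -0.125  1.194  1.7   -0.354  0.966 -0.757]
[-1.957 -0.324  1.16   1.868 -0.222  0.925 -0.659]
[-2.385 -0.44   1.32   1.667  0.115  1.007 -0.784]
([-1.966, 0.444, 1.279, 1.337, -0.929, 1.194, -0.678], [0.2649, 0.7483, 0.5318], [-1.83, -1.837, -0.659])
([-2.154, -0.143, 1.226, 1.698, -0.318, 0.956, -0.776], [0.344, 0.5216, 0.5005], [-1.83, -1.838, -0.666])
([-1.989, -0.35, 1.159, 1.865, -0.178, 0.916, -0.691], [0.3917, 0.3954, 0.4431], [-1.827, -1.837, -0.67])
([-2.12, -0.438, 1.311, 1.756, -0.025, 0.96, -0.723], [0.4718, 0.365, 0.4591], [-1.864, -1.833, -0.733])
```

```bash
nproc; cat > search.py <<'E'
from sim import *
import sys
from multiprocessing import Pool
Q0=np.array(D[12][0])
az=np.deg2rad(87.4)
RT=toolR(np.deg2rad(40),az,0)
PT=np.array([.58,-.10,.25])
def goto(q,pw,roll,lam,maxr=40,log=None):
    # move toward pos pw and relative roll (target about tool z absolute angle) by rows
    rows=0
    while rows<maxr:
        p,R=fk(q,P); d=R.T@(pw-p)*100; n=np.linalg.norm(d)
        if n<.4 and abs(roll)<.5: break
        sh=d*min(1,4.5/max(n,1e-6)); t=np.clip(roll,-8,8); qn=step(q,sh,t,lam=lam,it=8)
        if log is not None: log.append((sh.round(2),round(float(t),1),fk(qn,P)[0].round(3),qn.round(2)))
        roll-=t; q=qn; rows+=1
    return q,rows
def ev(a):
    (w1,r1,w2,r2),lam=a
    q,n1=goto(Q0,w1,r1,lam); 
    q,n2=goto(q,w2,r2,lam)
    # final roll so that tool y horizontal -> compute
    p,R=fk(q,P)
    q,n3=goto(q,PT,-(r1+r2),lam)
    p,R=fk(q,P); 
    lean=np.degrees(np.arccos(-R[2,2])); azz=np.degrees(np.arctan2(R[1,2],R[0,2]))
    return np.linalg.norm(p-PT),lean,azz,np.degrees(np.arcsin(R[2,1])),n1+n2+n3,q
if __name__=='__main__':
    rg=np.random.default_rng(int(sys.argv[1]))
    def wp():
        while 1:
            r=rg.uniform(.35,.95); a=rg.uniform(-1.2,2.2); z=rg.uniform(.35,.9)
            return np.array([r*np.cos(a),r*np.sin(a),z])
    S=[(wp(),rg.choice([0,0,60,-60,120,-120]),wp(),rg.choice([0,0,60,-60,120,-120])) for _ in range(int(sys.argv[2]))]
    with Pool() as po: out=po.map(ev,[(s,.03) for s in S],chunksize=4)
    ok=[(o,s) for o,s in zip(out,S) if o[0]<.02 and 25<o[1]<55 and abs(o[2]-87)<30 and abs(o[3])<25]
    ok.sort(key=lambda t:abs(t[0][2]-87)+abs(t[0][1]-40)+abs(t[0][3]))
    print(len(ok))
    for o,s in ok[:8]: print(np.round(o[:5],2),o[5].round(2),np.round(s[0],2),s[1],np.round(s[2],2),s[3])
E
time python3 search.py 1 300
```

```text
4
27
[ 0.   36.52 87.26  0.1  54.  ] [ 0.34  0.52  0.13  1.57 -0.65  1.4   0.64] [-0.16  0.45  0.37] 60 [0.59 0.73 0.47] -120
[ 0.   41.99 87.12  4.53 48.  ] [-0.12  0.76  1.04  1.6  -1.07  1.82  1.16] [0.07 0.9  0.36] -60 [0.48 0.45 0.68] 0
[ 0.   39.54 83.26  3.67 59.  ] [ 0.33  0.52  0.19  1.6  -0.74  1.4   0.77] [-0.4   0.72  0.49] 0 [0.36 0.71 0.6 ] 0
[ 0.   39.56 82.83  3.75 65.  ] [-0.12  0.69  0.98  1.65 -1.03  1.7   1.06] [-0.43  0.8   0.57] -120 [0.56 0.48 0.72] 120
[ 0.   39.53 83.21  5.25 43.  ] [ 0.16  0.55  0.47  1.62 -0.84  1.48  0.91] [0.05 0.54 0.38] 60 [0.53 0.66 0.63] 0
[ 0.   38.56 83.27  4.78 35.  ] [-0.15  0.7   1.02  1.65 -1.04  1.72  1.1 ] [0.39 0.18 0.55] 60 [0.4  0.59 0.59] -60
[ 0.   34.93 84.37  3.55 44.  ] [-0.19  0.68  1.04  1.64 -1.    1.68  1.06] [-0.12  0.36  0.69] 0 [0.4  0.39 0.71] 0
[ 0.   32.05 85.27  2.5  43.  ] [-0.22  0.67  1.04  1.64 -0.96  1.64  1.01] [0.35 0.18 0.47] 0 [0.07 0.65 0.51] 0
real	0m34.949s
user	2m13.647s
sys	0m0.202s
```

```bash
cat > plan.py <<'E'
from search import *
S=(np.array([-.4,.72,.49]),0,np.array([.36,.71,.60]),0)
for lam in (.005,.02,.05,.1):
    o=ev((S,lam)); print(lam,np.round(o[:5],2),o[5].round(2))
log=[]; q,_=goto(Q0,S[0],0,.03,log=log); q,_=goto(q,S[2],0,.03,log=log); q,_=goto(q,PT,0,.03,log=log)
for l in log: print(*l)
E
python3 plan.py
```

```text
0.005 [ 0.   39.54 83.26  3.67 59.  ] [ 0.33  0.52  0.2   1.6  -0.74  1.41  0.77]
0.02 [ 0.   39.54 83.26  3.67 59.  ] [ 0.33  0.52  0.2   1.61 -0.74  1.41  0.77]
0.05 [ 0.   39.54 83.26  3.67 59.  ] [ 0.31  0.52  0.23  1.61 -0.75  1.41  0.78]
0.1 [ 0.   39.54 83.26  3.67 59.  ] [ 0.28  0.53  0.27  1.61 -0.77  1.43  0.8 ]
[ 1.45 -4.21  0.65] 0.0 [0.43  0.382 0.46 ] [-2.03 -0.4   1.18  1.82 -0.06  0.92 -0.76]
[ 1.45 -4.21  0.65] 0.0 [0.388 0.399 0.462] [-1.93 -0.37  1.03  1.86 -0.08  0.89 -0.83]
[ 1.45 -4.21  0.65] 0.0 [0.347 0.416 0.463] [-1.85 -0.36  0.87  1.9  -0.07  0.86 -0.91]
[ 1.45 -4.21  0.65] 0.0 [0.305 0.433 0.465] [-1.79 -0.35  0.73  1.94 -0.06  0.83 -1.01]
[ 1.45 -4.21  0.65] 0.0 [0.263 0.45  0.466] [-1.75 -0.34  0.59  1.96 -0.03  0.81 -1.12]
[ 1.45 -4.21  0.65] 0.0 [0.222 0.467 0.468] [-1.71 -0.32  0.45  1.97 -0.    0.79 -1.24]
[ 1.45 -4.21  0.65] 0.0 [0.18  0.484 0.469] [-1.68 -0.31  0.33  1.97  0.03  0.77 -1.37]
[ 1.45 -4.21  0.65] 0.0 [0.138 0.501 0.471] [-1.66 -0.29  0.21  1.97  0.07  0.77 -1.49]
[ 1.45 -4.21  0.65] 0.0 [0.097 0.518 0.472] [-1.64 -0.26  0.09  1.95  0.
[... 3775 characters left out ...]
 -1.12] 0.0 [0.511 0.149 0.358] [-0.    0.18  0.08  1.82 -0.76  1.22  0.36]
[-4.21  1.15 -1.12] 0.0 [0.522 0.109 0.34 ] [ 0.05  0.22  0.11  1.81 -0.76  1.25  0.45]
[-4.21  1.15 -1.12] 0.0 [0.533 0.069 0.323] [ 0.11  0.27  0.14  1.79 -0.76  1.28  0.52]
[-4.21  1.15 -1.12] 0.0 [0.544 0.029 0.306] [ 0.16  0.33  0.16  1.76 -0.76  1.31  0.6 ]
[-4.21  1.15 -1.12] 0.0 [ 0.556 -0.011  0.288] [ 0.21  0.39  0.18  1.72 -0.75  1.34  0.66]
[-4.21  1.15 -1.12] 0.0 [ 0.567 -0.051  0.271] [ 0.26  0.45  0.19  1.67 -0.75  1.37  0.72]
[-4.21  1.15 -1.12] 0.0 [ 0.578 -0.091  0.254] [ 0.31  0.51  0.21  1.62 -0.74  1.4   0.77]
[-0.93  0.25 -0.25] 0.0 [ 0.58 -0.1   0.25] [ 0.32  0.52  0.21  1.61 -0.74  1.41  0.78]
```

```bash
cat > plan2.py <<'E'
from search import *
for w1 in ([.1,.52,.47],[-.03,.57,.48],[-.15,.62,.48]):
  for w2 in ([.2,.70,.56],[.36,.71,.60],):
    S=(np.array(w1),0,np.array(w2),0)
    o=ev((S,.03)); print(w1,w2,np.round(o[:5],2),o[5].round(2))
E
python3 plan2.py
```

```text
[0.1, 0.52, 0.47] [0.2, 0.7, 0.56] [ 0.1  26.25 10.6  -4.57 54.  ] [-1.67 -0.44  1.32  2.05  0.66  0.82  1.29]
[0.1, 0.52, 0.47] [0.36, 0.71, 0.6] [ 0.   39.54 83.26  3.67 38.  ] [-0.09  0.66  0.92  1.64 -1.    1.67  1.03]
[-0.03, 0.57, 0.48] [0.2, 0.7, 0.56] [ 0.   39.1  83.72  3.34 41.  ] [-0.15  0.71  1.02  1.64 -1.04  1.73  1.07]
[-0.03, 0.57, 0.48] [0.36, 0.71, 0.6] [ 0.   39.54 83.26  3.67 43.  ] [-0.02  0.61  0.76  1.64 -0.95  1.6   0.98]
[-0.15, 0.62, 0.48] [0.2, 0.7, 0.56] [ 0.   39.54 83.26  3.67 45.  ] [-0.09  0.65  0.9   1.64 -1.    1.66  1.03]
[-0.15, 0.62, 0.48] [0.36, 0.71, 0.6] [ 0.   39.54 83.26  3.67 48.  ] [ 0.09  0.56  0.57  1.63 -0.87  1.52  0.91]
```

```bash
for i in 1; do python3 -m crank '[[[1.5,-4.5,0.7],0,255],[[1.5,-4.5,0.7],0,255],[[1.5,-4.5,0.7],0,255],[[1.5,-4.5,0.7],0,255],[[1.5,-4.5,0.7],0,255]]'; python3 -m crank '[[[1.5,-4.5,0.7],0,255],[[1.5,-4.5,0.7],0,255],[[1.5,-4.5,0.7],0,255],[[1.5,-4.5,0.7],0,255],[[1.5,-4.5,0.7],0,255]]';python3 -m crank '[[[1.5,-4.5,0.7],0,255],[[1.5,-4.5,0.7],0,255],[[1.5,-4.5,0.7],0,255],[[1.5,-4.5,0.7],0,255],[[1.5,-4.5,0.7],0,255]]'; done; python3 -c "
from h import *
st()"
```

```text
clock: 8.25
position: [0.2475, 0.4547, 0.4658]
ee_rot: [-1.866, -1.829, -0.732]
force: [1.1, 0.7, 0.9]
width: 0.002
clock: 8.75
position: [0.0247, 0.5447, 0.4732]
ee_rot: [-1.865, -1.828, -0.731]
force: [0.8, 1.1, 0.3]
width: 0.006
clock: 9.25
position: [-0.1969, 0.6347, 0.4809]
ee_rot: [-1.866, -1.825, -0.728]
force: [-0.3, 0.6, -0.0]
width: 0.009
t 9.25 p [-0.1969  0.6347  0.4809] w 0.009 F [-0.3  0.6 -0. ]
[[-0.004  0.997  0.071]
 [ 0.772 -0.042  0.634]
 [ 0.635  0.057 -0.77 ]]
q [-1.765  0.092 -0.47   1.631  0.613  0.979 -2.476]
```

```bash
python3 -m crank '[[[1.1,4.65,0],0,255],[[1.1,4.65,0],0,255],[[1.1,4.65,0],0,255],[[1.1,4.65,0],0,255],[[1.1,4.65,0],0,255]]';python3 -m crank '[[[1.1,4.65,0],0,255],[[1.1,4.65,0],0,255],[[1.1,4.65,0],0,255],[[1.1,4.65,0],0,255],[[1.1,4.65,0],0,255]]';python3 -m crank '[[[1.1,4.65,0],0,255],[[1.1,4.65,0],0,255]]';python3 -c "
from h import *
st()"
```

```text
clock: 9.75
position: [0.038, 0.6666, 0.5294]
ee_rot: [-1.864, -1.828, -0.73]
force: [-0.2, 1.6, -0.2]
width: 0.004
clock: 10.25
position: [0.2701, 0.699, 0.5777]
ee_rot: [-1.864, -1.828, -0.73]
force: [-1.0, 0.6, 0.2]
width: 0.006
clock: 10.45
position: [0.363, 0.7118, 0.5969]
ee_rot: [-1.864, -1.827, -0.729]
force: [0.3, 0.4, 0.4]
width: -0.001
t 10.45 p [0.363  0.7118 0.5969] w -0.001 F [0.3 0.4 0.4]
[[-0.006  0.997  0.071]
 [ 0.773 -0.041  0.634]
 [ 0.635  0.059 -0.77 ]]
q [-1.038  0.293 -0.015  1.098 -0.28   1.117 -1.03 ]
```

```bash
python3 -m crank '[[[-4.4,1.35,-1.4],0,255],[[-4.4,1.35,-1.4],0,255],[[-4.4,1.35,-1.4],0,255],[[-4.4,1.35,-1.4],0,255],[[-4.4,1.35,-1.4],0,255]]'; python3 -m crank '[[[-4.4,1.35,-1.4],0,255],[[-4.4,1.35,-1.4],0,255],[[-4.4,1.35,-1.4],0,255],[[-4.4,1.35,-1.4],0,255],[[-4.4,1.35,-1.4],0,255]]';python3 -m crank '[[[-4.4,1.35,-1.4],0,255],[[-4.4,1.35,-1.4],0,255],[[-4.4,1.35,-1.4],0,255],[[-4.4,1.35,-1.4],0,255],[[-4.4,1.35,-1.4],0,255]]'; python3 -c "
from h import *
st()"
```

```text
clock: 10.95
position: [0.4241, 0.4932, 0.5142]
ee_rot: [-1.865, -1.829, -0.73]
force: [0.9, -0.2, -0.4]
width: 0.0
clock: 11.45
position: [0.4871, 0.2759, 0.433]
ee_rot: [-1.865, -1.83, -0.73]
force: [0.7, 0.2, -0.9]
width: 0.003
clock: 11.95
position: [0.5505, 0.0583, 0.3514]
ee_rot: [-1.864, -1.83, -0.73]
force: [0.8, 0.2, 0.9]
width: 0.003
t 11.95 p [0.5505 0.0583 0.3514] w 0.003 F [0.8 0.2 0.9]
[[-0.007  0.997  0.072]
 [ 0.773 -0.04   0.633]
 [ 0.634  0.061 -0.771]]
q [-0.089  0.29   0.413  1.719 -0.802  1.403  0.543]
```

```bash
python3 -m crank '[[[-3.7,1.5,-2.95],0,255],[[-3.7,1.5,-2.95],0,255],[[-3.5,1.5,-2.8],0,255],[[-3.1,-0.3,3.8],0,255],[[-3.1,-0.3,3.8],0,255]]';  python3 -c "
from h import *
st()
for n in ['top','side','wrist']: save(n,n+'1')
im=cv2.imread('pics/top1.png')
cv2.imwrite('pics/c3.png',cv2.resize(im[145:290,240:380],None,fx=4,fy=4,interpolation=cv2.INTER_CUBIC))
"
```

```text
clock: 12.45
position: [0.5901, -0.084, 0.2534]
ee_rot: [-1.869, -1.83, -0.733]
force: [0.6, 0.5, -0.5]
width: 0.007
t 12.45 p [ 0.5901 -0.084   0.2534] w 0.007 F [ 0.6  0.5 -0.5]
[[-0.007  0.997  0.077]
 [ 0.774 -0.043  0.631]
 [ 0.633  0.064 -0.772]]
q [ 0.138  0.54   0.45   1.617 -0.84   1.468  0.831]
```

View pics/c3.png

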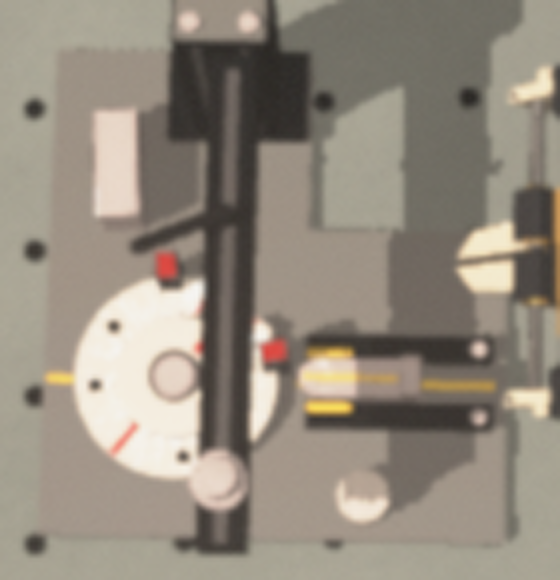

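View pics/side1.png

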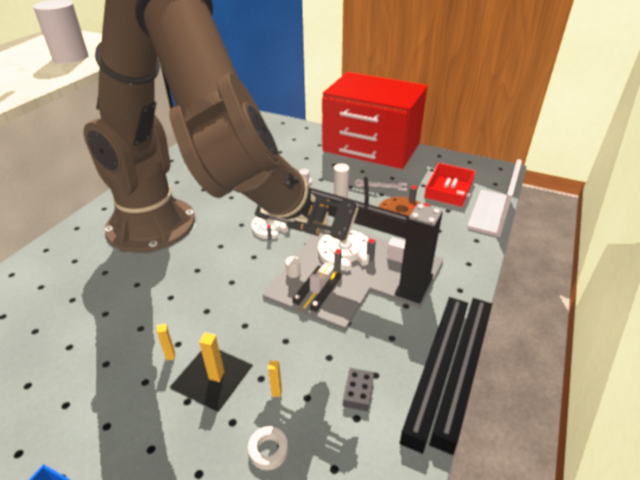

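View pics/wrist1.png

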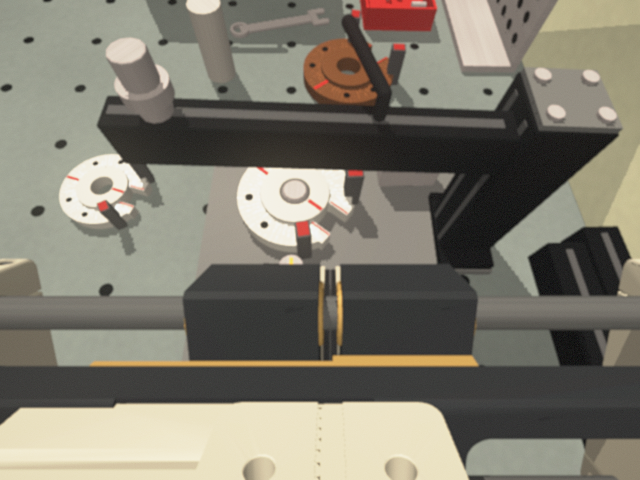

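```bash
python3 -m crank '[[[-1.1,-0.2,2.95],0,255],[[-1.1,-0.2,2.95],0,255],[[0,0,4.5],0,255],[[0,0,4.5],0,255],[[0,0,4],0,255]]';  python3 -c "
from h import *
st()
for n in ['top','side']: save(n,n+'2')
im=cv2.imread('pics/top2.png')
a=cv2.resize(im[165:280,240:340],None,fx=4,fy=4,interpolation=cv2.INTER_CUBIC)
b=cv2.resize(cv2.imread('pics/side2.png')[190:305,280:380],None,fx=4,fy=4,interpolation=cv2.INTER_CUBIC)
cv2.imwrite('pics/c4.png',np.hstack([a,b]))
"
```

```text
clock: 13.1
position: [0.601, 0.0223, 0.096]
ee_rot: [-1.867, -1.829, -0.735]
force: [1.0, 0.3, 0.8]
width: 0.008
t 13.1 p [0.601  0.0223 0.096 ] w 0.008 F [1.  0.3 0.8]
[[-0.007  0.997  0.077]
 [ 0.773 -0.043  0.633]
 [ 0.635  0.063 -0.77 ]]
q [ 0.033  0.678  0.348  1.829 -1.021  1.145  0.987]
```

View pics/c4.png

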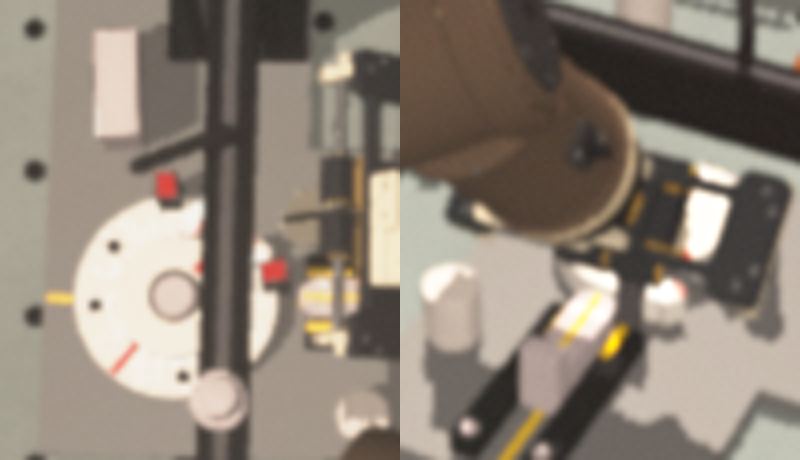

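```bash
python3 -m crank '[[[-0.25,0,2.5],0,255],[[-0.25,0,2.5],0,255]]';  python3 -c "
from h import *
st()"
```

```text
clock: 13.4
position: [0.6057, 0.0478, 0.0552]
ee_rot: [-1.869, -1.829, -0.737]
force: [0.2, -0.8, -0.3]
width: 0.004
t 13.4 p [0.6057 0.0478 0.0552] w 0.004 F [ 0.2 -0.8 -0.3]
[[-0.006  0.997  0.079]
 [ 0.773 -0.045  0.632]
 [ 0.634  0.065 -0.771]]
q [ 0.013  0.731  0.313  1.855 -1.086  1.073  1.036]
```

```bash
python3 -m crank '[[[0,-1,-0.08],0,255],[[0,-1,-0.08],0,255],[[0,-1,-0.08],0,255],[[0,-1,-0.08],0,255]]'; cat > red.py <<'E'
from h import *
import sys
c=get_calibration('top'); im,d=save('top',sys.argv[1]); P=cloud(c,d)
hsv=cv2.cvtColor(im,cv2.COLOR_RGB2HSV)
red=((hsv[...,0]<8)|(hsv[...,0]>172))&(hsv[...,1]>90)&(hsv[...,2]>90)
red[:,:240]=0; red[:,330:]=0; red[:190]=0; red[285:]=0
n,l,s_,ce=cv2.connectedComponentsWithStats(red.astype(np.uint8))
O=np.array([.559,.104]); 
for i in range(1,n):
    if s_[i,4]>=3:
        p=np.median(P[l==i],0); r=p[:2]-O; print('red',s_[i,4],ce[i].round(1),p.round(4),'r',np.hypot(*r).round(4),'ang from jig -x ccw',round((np.degrees(np.arctan2(r[1],r[0]))+92.6+180)%360-180,1))
cv2.imwrite('pics/'+sys.argv[1]+'c.png',cv2.resize(cv2.cvtColor(im,cv2.COLOR_RGB2BGR)[165:280,240:380],None,fx=5,fy=5,interpolation=cv2.INTER_CUBIC))
E
python3 red.py top3; python3 -c "
from h import *
st()"
```

```text
clock: 13.8
position: [0.5629, 0.0464, 0.0536]
ee_rot: [-1.873, -1.825, -0.732]
force: [2.8, 0.7, -0.2]
width: 0.005
red 41 [306.9 246. ] [0.5313 0.0381 0.075 ] r 0.0715 ang from jig -x ccw -20.2
red 8 [264.5 246.8] [0.537  0.1572 0.0312] r 0.0575 ang from jig -x ccw -154.9
t 13.85 p [0.5608 0.0462 0.0531] w 0.005 F [ 0.8 -0.3  1.8]
[[-0.001  0.997  0.076]
 [ 0.774 -0.047  0.631]
 [ 0.633  0.059 -0.772]]
q [ 0.027  0.692  0.311  1.961 -1.096  1.04   1.102]
```

View pics/top3c.png

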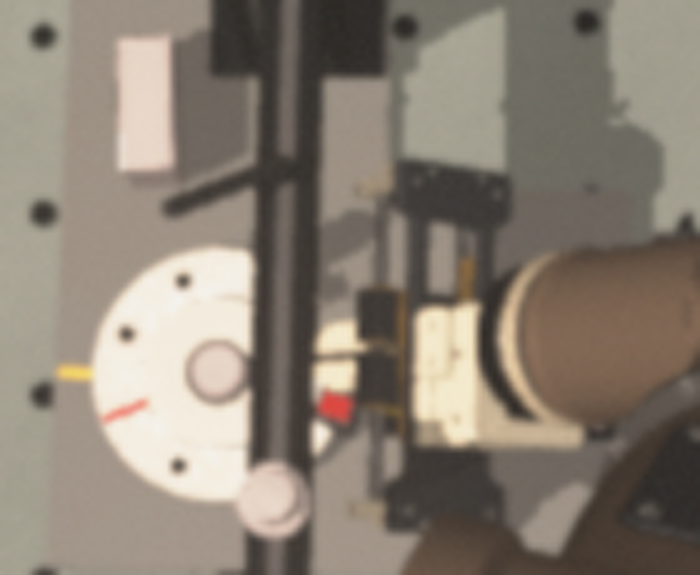

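```bash
python3 -m crank '[[[0,-0.7,-0.05],0,255],[[0,-0.5,-0.05],0,255],[[0,0,0],0,255]]'; python3 red.py top4; python3 -c "
from h import *
st()"
```

```text
clock: 14.15
position: [0.5495, 0.0467, 0.0519]
ee_rot: [-1.872, -1.824, -0.728]
force: [0.2, -0.6, 1.0]
width: 0.003
red 10 [263.9 242.8] [0.5486 0.1573 0.0323] r 0.0543 ang from jig -x ccw -166.4
red 37 [304.6 250.2] [0.518 0.046 0.074] r 0.071 ang from jig -x ccw -32.6
t 14.2 p [0.5497 0.0468 0.0518] w 0.004 F [ 0.5 -0.7 -0.1]
[[-0.     0.997  0.074]
 [ 0.774 -0.046  0.631]
 [ 0.633  0.057 -0.772]]
q [ 0.03   0.684  0.309  1.987 -1.1    1.031  1.119]
```

View pics/top4c.png

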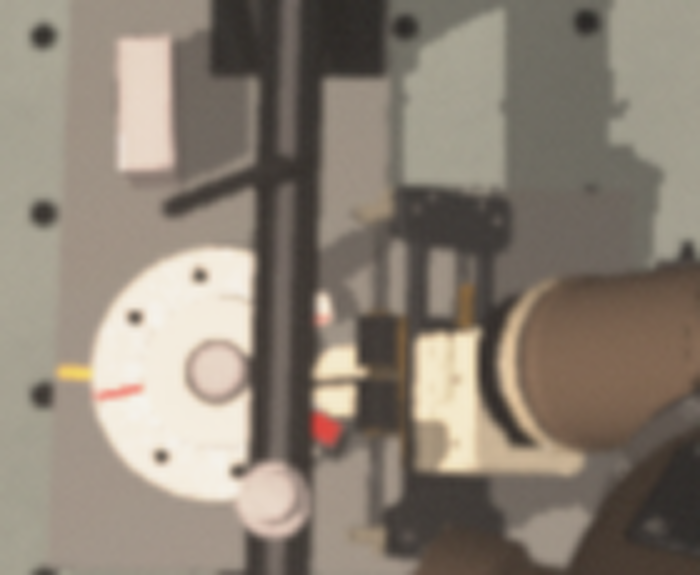

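```bash
python3 -m crank '[[[0,-0.4,-0.03],0,255],[[0,-0.4,-0.03],0,255],[[0,0,0],0,255]]'; python3 red.py top5; python3 -c "
from h import *
st()"
```

```text
clock: 14.5
position: [0.5415, 0.047, 0.0516]
ee_rot: [-1.872, -1.824, -0.727]
force: [2.1, -0.9, -0.4]
width: 0.004
red 8 [262.5 241. ] [0.5536 0.1624 0.0324] r 0.0586 ang from jig -x ccw -172.2
red 26 [303.7 252.7] [0.5112 0.0465 0.0749] r 0.0748 ang from jig -x ccw -37.1
t 14.55 p [0.5416 0.047  0.0516] w 0.006 F [ 0.5  0.4 -0.5]
[[-0.     0.997  0.073]
 [ 0.774 -0.046  0.631]
 [ 0.633  0.057 -0.772]]
q [ 0.033  0.677  0.307  2.006 -1.102  1.025  1.132]
```

View pics/top5c.png

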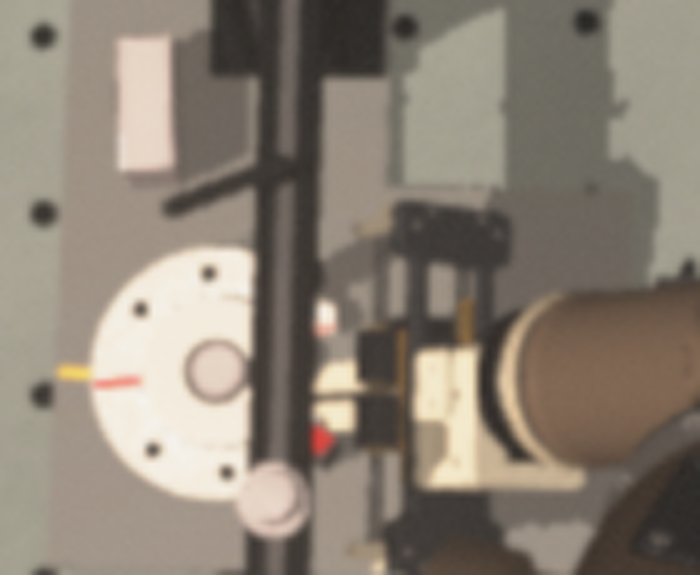

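```bash
python3 -m crank '[[[0,-0.4,-0.03],0,255],[[0,0,0],0,255]]'; cat > meas.py <<'E'
from h import *
import sys
n=int(sys.argv[2]) if len(sys.argv)>2 else 3
c=get_calibration('top'); ims=[]
for i in range(n): im,d=save('top',sys.argv[1]); ims.append(im.astype(float))
im=np.mean(ims,0)
f=im.astype(np.float32)
redness=np.clip(f[...,0]-np.maximum(f[...,1],f[...,2]),0,None)   # red
yel=np.clip(np.minimum(f[...,0],f[...,1])-f[...,2]-35,0,None)
def plane(u,v,z):
    R=np.array(c['R']);C=-R.T@np.array(c['t']); ray=R.T@np.array([(u-c['cx'])/c['fx'],(v-c['cy'])/c['fy'],1.]); s=(z-C[2])/ray[2]; return (C+s*ray)[:2]
def line(w,u0,u1,v0,v1,z,th):
    v,u=np.mgrid[v0:v1,u0:u1]; ww=np.where(w[v0:v1,u0:u1]>th,w[v0:v1,u0:u1],0)
    pts=np.array([plane(a,b,z) for a,b in zip(u[ww>0],v[ww>0])]); k=ww[ww>0]
    m=(pts*k[:,None]).sum(0)/k.sum(); C=((pts-m)*k[:,None]).T@(pts-m)/k.sum(); e,V=np.linalg.eigh(C); dvec=V[:,1]; dvec*=np.sign(dvec[1]); return m,np.degrees(np.arctan2(dvec[1],dvec[0])),len(k)
yr=line(yel,246,262,232,246,.0125,8); print('yel rear',yr)
rl=line(redness,256,272,234,262,.032,18); print('red rear',rl)
ul=line(yel,314,332,229,236,.026,10); lr=line(yel,314,332,243,251,.026,10); print('rail lines',ul,lr)
yf=line(yel,344,364,236,246,.0125,8); print('front',yf)
# pivot circle: use stub top z .041
mid=(ul[0]+lr[0])/2
jd=yr[0]-mid; print('jig az rear-rails',np.degrees(np.arctan2(jd[1],jd[0])),'rear-front',np.degrees(np.arctan2(*(yr[0]-yf[0])[::-1])))
J=jd/np.linalg.norm(jd); off=(rl[0]-yr[0]); print('red line lateral offset from jig axis (mm, + = world +x side)',1000*np.dot(off,[J[1],-J[0]]), 'at dist from O', 1000*(83+0)/1000+np.dot(off,J)*1000)
E
python3 meas.py top6; python3 red.py top7|tail -3; python3 -c "
from h import *
st()"
```

```text
clock: 14.75
position: [0.5377, 0.047, 0.0517]
ee_rot: [-1.872, -1.824, -0.728]
force: [1.7, -0.0, -0.3]
width: 0.006
yel rear (array([0.56252924, 0.18744463]), np.float64(84.63083738536658), 21)
red rear (array([0.55572039, 0.16417168]), np.float64(59.831905792918405), 45)
red 8 [262.5 240. ] [0.5564 0.1628 0.0333] r 0.0588 ang from jig -x ccw -174.9
red 21 [303.3 253.6] [0.5072 0.0466 0.0764] r 0.0773 ang from jig -x ccw -39.5
t 14.95 p [0.5379 0.0471 0.0517] w 0.005 F [ 0.1 -0.3  0. ]
[[-0.001  0.997  0.073]
 [ 0.774 -0.046  0.631]
 [ 0.633  0.057 -0.772]]
q [ 0.034  0.674  0.307  2.015 -1.103  1.022  1.139]Traceback (most recent call last):
    m, n = a.shape[-2:]
    ^^^^
ValueError: not enough values to unpack (expected 2, got 1)

During handling of the above exception, another exception occurred:

Traceback (most recent call last):
  File "meas.py", line 18, in <module>
    ul=line(yel,314,332,229,236,.026,10); lr=line(yel,314,332,243,251,.026,10); print('rail lines',ul,lr)
  File "meas.py", line 15, in line
    m=(pts*k[:,None]).sum(0)/k.sum(); C=((pts-m)*k[:,None]).T@(pts-m)/k.sum(); e,V=np.linalg.eigh(C); dvec=V[:,1]; dvec*=np.sign(dvec[1]); return m,np.degrees(np.arctan2(dvec[1],dvec[0])),len(k)
                                                                                   ~~~~~~~~~~~~~~^^^
numpy.linalg.LinAlgError: 1-dimensional array given. Array must be at least two-dimensional
```

View pics/top7c.png

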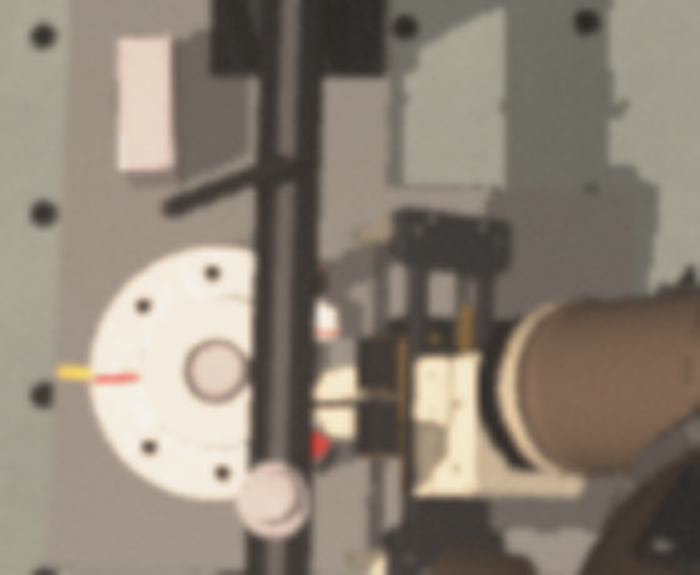

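```bash
cat > meas2.py <<'E'
from h import *
import sys,glob
c=get_calibration('top')
f0=cv2.imread('pics/top0.png')[:,:,::-1].astype(float)
def plane(u,v,z):
    R=np.array(c['R']);C=-R.T@np.array(c['t']); ray=R.T@np.array([(u-c['cx'])/c['fx'],(v-c['cy'])/c['fy'],1.]); s=(z-C[2])/ray[2]; return (C+s*ray)[:2]
def line(w,u0,u1,v0,v1,z,th):
    v,u=np.mgrid[v0:v1,u0:u1]; ww=np.where(w[v0:v1,u0:u1]>th,w[v0:v1,u0:u1]-th,0)
    pts=np.array([plane(a,b,z) for a,b in zip(u[ww>0],v[ww>0])]); k=ww[ww>0]
    m=(pts*k[:,None]).sum(0)/k.sum(); C=((pts-m)*k[:,None]).T@(pts-m)/k.sum(); e,V=np.linalg.eigh(C); dvec=V[:,1]; dvec*=np.sign(dvec[1]); return m,round(float(np.degrees(np.arctan2(dvec[1],dvec[0]))),2),len(k)
Y=lambda f:np.clip((f[...,0]+f[...,1])/2-f[...,2],0,None)
Rd=lambda f:np.clip(f[...,0]-f[...,1],0,None)
y=Y(f0)
yr=line(y,247,262,234,245,.0125,45); ul=line(y,314,333,229,237,.026,60); lr=line(y,314,333,243,252,.026,60); yf=line(y,344,366,237,246,.0125,45)
mid=(ul[0]+lr[0])/2
az=lambda d:np.degrees(np.arctan2(d[1],d[0]))
fs=[cv2.imread('pics/%s.png'%a)[:,:,::-1].astype(float) for a in sys.argv[1:]]
r=Rd(np.mean(fs,0)); 
print('yr',yr,'rails',ul,lr,'mid',mid,'yf',yf); print('az yr-mid',az(yr[0]-mid),'yr-yf',az(yr[0]-yf[0]))
# pivot/flange centre from initial: hough on stub not reliable; jig O from rear line (x 83)
A=(yr[0]-yf[0]); J=A/np.linalg.norm(A); O=yr[0]-.083*J
rl=line(r,256,273,232,262,.032,45)
v=rl[0]-O; print('O',O,'red',rl,'az centre from O',az(v),'-> theta(centre)',az(v)-az(J),'theta(line)',rl[1]-az(J))
E
python3 meas2.py top6 top7; python3 -c "
import cv2,numpy as np
f=cv2.imread('pics/top6.png').astype(int)
print((f[...,2]-f[...,1])[234:246,254:276])"
```

```text
yr (array([0.56253799, 0.18725482]), 84.97, 22) rails (array([ 0.57359978, -0.00582117]), 88.82, 26) (array([ 0.53576267, -0.00106287]), 88.01, 42) mid [ 0.55468123 -0.00344202] yf (array([ 0.55042728, -0.0922904 ]), 87.05, 51)
az yr-mid 87.64073293576227 yr-yf 87.51933295793403
O [0.55894556 0.1043326 ] red (array([0.55586451, 0.16226531]), 91.52, 17) az centre from O 93.04430056325675 -> theta(centre) 5.524967605322729 theta(line) 4.00066704206597
[[12 13 13 15 18 10  7  6  7  6  6  6  7  6  6  7  7  7  8  7  7  7]
 [13 12 13 16 18  9  7  7  7  6  6  6  6  7  7  7  7  7  7  7  7  9]
 [13 15 15 15 17 10  7  7  6  6  6  7  6  6  8  8  7  7  7  7  7  8]
 [21 20 19 19 14  9  7  7  6  5  7  7  7  7  7  7  7  7  7  7  8  9]
 [34 34 34 27 16 10  8  8  8  9 13 14 13 11  8  7  7  7  7  7  8 10]
 [29 27 27 23 20 19 21 22 23 30 44 47 41 27 12  7  7  7  8  7  8 11]
 [34 33 31 29 36 68 85 83 86 91 95 88 80 56 20  9  7  7  7  7  8 10]
 [21 22 24 27 36 58 67 65 64 64 60 50 41 29 16  9  7  7  7  8  7  9]
 [15 14 15 17 19 16 15 15 15 15 14 12 11  8  7  7  7  7  7  7  7  8]
 [13 14 14 16 15 10  8  6  7  7  6  6  6  5  4  7  7  7  8  7  7  7]
 [13 13 14 14 17 10  7  6  6  6  6  6  6  6  5  6  7  7  7  7  8  8]
 [13 13 13 14 18 11  8  6  7  6  5  5  5  5  4  6  7  7  7  7  7  8]]
```

```bash
python3 -m crank '[[[0,-0.4,-0.03],0,255],[[0,0,0],0,255]]'; python3 -c "
from h import *
for i in range(3): save('top','t8_%d'%i)
save('side','side8')
cv2.imwrite('pics/s8c.png',cv2.resize(cv2.imread('pics/side8.png')[190:320,280:400],None,fx=5,fy=4.6,interpolation=cv2.INTER_CUBIC))
st()"; python3 meas2.py t8_0 t8_1 t8_2 | tail -1
```

```text
clock: 15.15
position: [0.5337, 0.047, 0.0518]
ee_rot: [-1.872, -1.824, -0.728]
force: [1.3, -0.6, 0.7]
width: 0.006
t 15.35 p [0.5339 0.047  0.0517] w 0.006 F [-0.  -0.9  0.1]
[[-0.001  0.997  0.074]
 [ 0.774 -0.046  0.631]
 [ 0.633  0.058 -0.772]]
q [ 0.036  0.67   0.307  2.024 -1.105  1.019  1.145]
O [0.55894556 0.1043326 ] red (array([0.55841593, 0.16160191]), 89.84, 17) az centre from O 90.52985901256451 -> theta(centre) 3.010526054630489 theta(line) 2.3206670420659776
```

View pics/s8c.png

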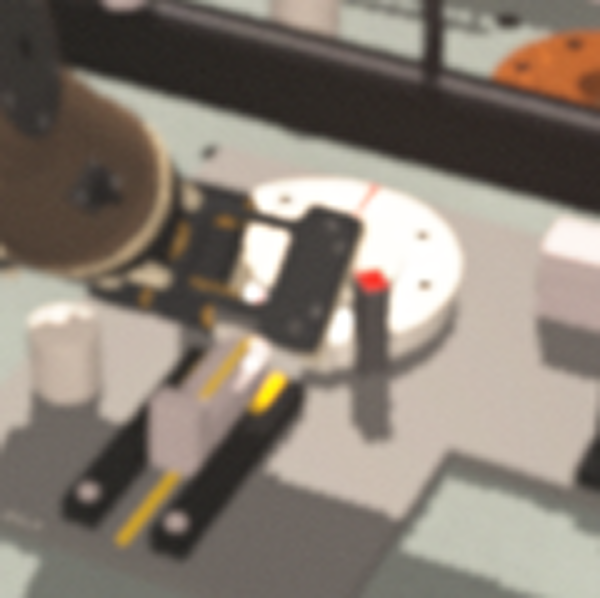

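```bash
python3 -m crank '[[[0,-0.35,-0.03],0,255],[[0,0,0],0,255]]'; python3 -c "
from h import *
for i in range(4): save('top','t9_%d'%i)
st()"; python3 meas2.py t9_0 t9_1 t9_2 t9_3 | tail -1
```

```text
clock: 15.55
position: [0.5303, 0.047, 0.0518]
ee_rot: [-1.872, -1.824, -0.728]
force: [2.5, -0.3, 0.0]
width: 0.003
t 15.75 p [0.5305 0.047  0.0518] w 0.008 F [ 0.6 -0.8  0.2]
[[-0.001  0.997  0.074]
 [ 0.774 -0.046  0.631]
 [ 0.633  0.058 -0.772]]
q [ 0.038  0.667  0.306  2.032 -1.106  1.016  1.151]
O [0.55894556 0.1043326 ] red (array([0.5603655 , 0.16184357]), 88.3, 17) az centre from O 88.58565957547759 -> theta(centre) 1.0663266175435666 theta(line) 0.7806670420659714
```

```bash
python3 -m crank '[[[0,-0.13,-0.01],0,255],[[0,0,0],0,255],[[0,1.2,0.08],0,255]]'; python3 -c "
from h import *
for i in range(4): save('top','t10_%d'%i)
save('side','side10'); save('wrist','wrist10')
st()"; python3 meas2.py t10_0 t10_1 t10_2 t10_3 | tail -1
```

```text
clock: 16.05
position: [0.5401, 0.0471, 0.0518]
ee_rot: [-1.871, -1.822, -0.726]
force: [0.4, 0.4, -0.2]
width: 0.006
t 16.35 p [0.541  0.0471 0.0517] w 0.004 F [-0.5 -0.2  0.6]
[[-0.001  0.997  0.073]
 [ 0.774 -0.046  0.631]
 [ 0.633  0.057 -0.772]]
q [ 0.033  0.677  0.307  2.007 -1.102  1.024  1.133]
O [0.55894556 0.1043326 ] red (array([0.56070223, 0.16213679]), 86.21, 17) az centre from O 88.25931701224427 -> theta(centre) 0.7399840543102414 theta(line) -1.309332957934032
```

View pics/wrist10.png

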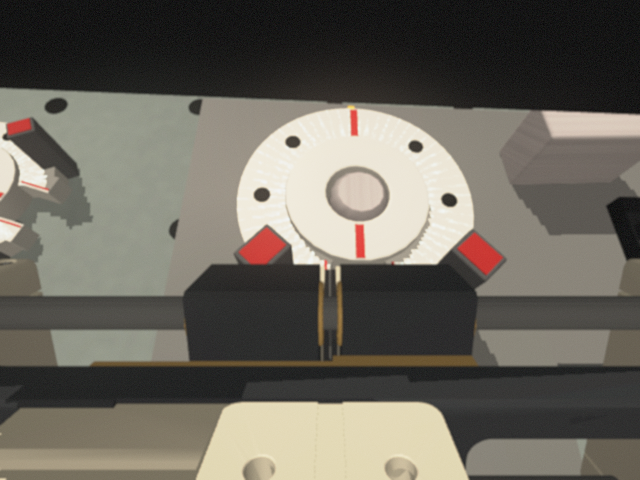

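```bash
cat > wm.py <<'E'
from h import *
import sys
fn=sys.argv[1]; n=3
c=get_calibration('wrist'); f=np.mean([save('wrist',fn)[0].astype(float) for i in range(n)],0); d=np.load('pics/'+fn+'.npy'); Pc=cloud(c,d)
hsv=cv2.cvtColor(f.astype(np.uint8),cv2.COLOR_RGB2HSV)
red=((hsv[...,0]<8)|(hsv[...,0]>172))&(hsv[...,1]>130)&(hsv[...,2]>80)
yel=(hsv[...,0]>18)&(hsv[...,0]<32)&(hsv[...,1]>110)&(hsv[...,2]>110)
def plane(u,v,z):
    R=np.array(c['R']);C=-R.T@np.array(c['t']); ray=R.T@np.array([(u-c['cx'])/c['fx'],(v-c['cy'])/c['fy'],1.]); s=(z-C[2])/ray[2]; return (C+s*ray)[:2]
for nm,m in (('red',red),('yel',yel)):
    k,l,s_,ce=cv2.connectedComponentsWithStats(m.astype(np.uint8))
    for i in range(1,k):
        if s_[i,4]<12: continue
        v,u=np.where(l==i); z0=np.median(Pc[l==i][:,2]); zz=min([.0125,.026,.032,.038,.042,.060,.074],key=lambda a:abs(a-z0))
        pts=np.array([plane(a,b,zz) for a,b in zip(u,v)]); mm=pts.mean(0); e,V=np.linalg.eigh(np.cov((pts-mm).T)); dv=V[:,1]*np.sign(V[1,1])
        print(nm,s_[i,4],ce[i].round(1),'z',z0.round(4),zz,mm.round(4),'len',(4*np.sqrt(e[1])/1.155*1).round(4),'az',np.degrees(np.arctan2(dv[1],dv[0])).round(1))
E
python3 wm.py wrist11
```

```text
red 141 [353.7 121.7] z 0.0332 0.032 [0.5647 0.1674] len 0.0213 az 87.3
red 258 [ 19.  126.3] z 0.0468 0.042 [0.3649 0.1533] len 0.012 az 22.3
red 242 [359.8 240.6] z 0.0392 0.038 [0.5608 0.0778] len 0.0191 az 87.9
red 993 [262.3 247.7] z 0.0755 0.074 [0.5128 0.0593] len 0.0159 az 36.8
red 954 [479.9 253. ] z 0.0753 0.074 [0.6071 0.0547] len 0.0162 az 130.5
yel 12 [350.5 106.5] z 0.0128 0.0125 [0.567 0.2  ] len 0.0047 az 1.4
yel 20 [338.8 289.9] z 0.1375 0.074 [0.5443 0.0399] len 0.0054 az 88.4
yel 23 [320.4 296.7] z 0.1373 0.074 [0.5367 0.0372] len 0.0043 az 89.5
yel 23 [339.4 303.7] z 0.1381 0.074 [0.5442 0.0342] len 0.0048 az 81.2
yel 30 [339.8 316.3] z 0.1378 0.074 [0.5441 0.0291] len 0.0043 az 84.6
yel 46 [320.2 330.5] z 0.1357 0.074 [0.5362 0.0239] len 0.0076 az 86.1
yel 45 [339.3 333.6] z 0.1356 0.074 [0.5435 0.0224] len 0.0071 az 83.3
```

```bash
python3 -m crank '[[[0,0,-2.5],0,255],[[0,0,-4.5],0,255],[[0,0,-4.5],0,255],[[0,0,-4.5],0,255],[[0,0,0],0,255]]'; python3 wm.py wrist12; python3 -c "
from h import *
st()"
```

```text
clock: 17.0
position: [0.5311, -0.0597, 0.1792]
ee_rot: [-1.881, -1.827, -0.733]
force: [0.9, 0.3, 0.2]
width: 0.009
red 79 [454.2   6.9] z 0.0663 0.06 [0.7197 0.3399] len 0.0158 az 170.6
red 23 [410.5  11.5] z 0.0235 0.026 [0.678  0.3805] len 0.0137 az 39.9
red 75 [408.5  21. ] z 0.0296 0.032 [0.6694 0.3513] len 0.02 az 39.3
red 77 [150.9 132.2] z 0.0485 0.042 [0.3679 0.1513] len 0.0114 az 16.6
red 12 [341.2 131.3] z 0.0368 0.038 [0.5648 0.1567] len 0.0097 az 97.1
red 87 [114.9 187.2] z 0.0486 0.042 [0.3449 0.0855] len 0.0102 az 110.8
red 202 [294.4 193.5] z 0.0785 0.074 [0.5142 0.0569] len 0.0157 az 47.3
red 30 [343.7 195.8] z 0.0426 0.042 [0.5615 0.0731] len 0.0164 az 88.7
red 198 [402.2 196.6] z 0.0788 0.074 [0.6089 0.0525] len 0.0151 az 129.1
yel 49 [347.3 258.1] z 0.0465 0.042 [0.5603 0.008 ] len 0.0131 az 89.2
yel 95 [325.8 262.8] z 0.0302 0.032 [0.5415 0.0078] len 0.0127 az 107.7
yel 44 [365.7 261.1] z 0.0307 0.032 [0.5787 0.0084] len 0.0067 az 98.5
yel 140 [339.2 312.4] z 0.265 0.074 [ 0.5467 -0.0476] len 0.0426 az 87.1
yel 31 [320.6 290.9] z 0.2648 0.074 [ 0.5334 -0.0307] len 0.01 az 84.3
yel 39 [320.3 306.7] z 0.2654 0.074 [ 0.5326 -0.0429] len 0.0126 az 82.8
yel 46 [320.5 326.8] z 0.2639 0.074 [ 0.5321 -0.0579] len 0.0168 az 87.4
yel 1463 [367.5 361.1] z 0.2653 0.074 [ 0.5655 -0.0835] len 0.1775 az 178.2
yel 21 [199.2 362.8] z 0.2633 0.074 [ 0.4469 -0.0792] len 0.0062 az 4.4
yel 202 [133.3 363.8] z 0.2631 0.074 [ 0.4026 -0.0779] len 0.0522 az 177.2
yel 44 [183.5 363.6] z 0.2635 0.074 [ 0.4363 -0.0793] len 0.015 az 177.6
t 17.15 p [ 0.5292 -0.0532  0.175 ] w 0.003 F [-0.6  0.7 -0.1]
[[-0.001  0.997  0.074]
 [ 0.774 -0.046  0.632]
 [ 0.634  0.057 -0.772]]
q [ 0.128  0.53   0.427  1.865 -0.876  1.29   0.987]
```

View pics/wrist12.png

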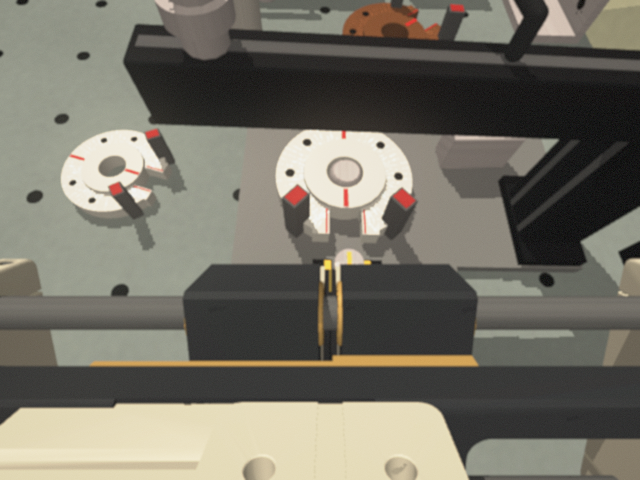

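```bash
python3 - <<'E'
from h import *
c=get_calibration('top'); im,d=save('top','t20'); P=cloud(c,d)
cv2.imwrite('pics/t20c.png',cv2.resize(cv2.cvtColor(im,cv2.COLOR_RGB2BGR)[200:335,400:520],None,fx=5,fy=4.4,interpolation=cv2.INTER_CUBIC))
m=(P[...,2]>.110)&(P[...,2]<.135)&(abs(P[...,0]-.466)<.04)&(abs(P[...,1]+.349)<.04)
v,u=np.where(m); print(len(v), P[m].mean(0), cv2.minAreaRect(P[m][:,:2].astype(np.float32)*1000), np.median(P[m][:,2]))
# upscaled brass top: bright orange
for z,nm in ((.123,'top'),):
    pass
black=(P[...,2]<.02)&(im.max(2)<60)&(abs(P[...,0]-.45)<.1)&(abs(P[...,1]+.35)<.1)
print('mat',cv2.minAreaRect(P[black][:,:2].astype(np.float32)*1000),P[black].mean(0))
cs=get_calibration('side'); ims,ds=save('side','s20'); Ps=cloud(cs,ds)
m=(Ps[...,2]>.03)&(Ps[...,2]<.14)&(abs(Ps[...,0]-.466)<.03)&(abs(Ps[...,1]+.349)<.03)
print(len(Ps[m]),Ps[m].min(0),Ps[m].max(0))
# face normals from side depth
p=Ps[m]; p=p[(p[:,2]>.04)&(p[:,2]<.11)]
xy=p[:,:2]*1000; h=cv2.minAreaRect(xy.astype(np.float32)); print(h)
b=np.round(xy[::6]).astype(int); print(b[:60].tolist())
cv2.imwrite('pics/s20c.png',cv2.resize(cv2.cvtColor(ims,cv2.COLOR_RGB2BGR)[310:410,150:290],None,fx=5,fy=5,interpolation=cv2.INTER_CUBIC))
E
```

```text
0 [nan nan nan] ((0.0, 0.0), (0.0, 0.0), 0.0) nan
mat ((0.0, 0.0), (0.0, 0.0), 0.0) [nan nan nan]
651 [ 0.4568194  -0.36334562  0.03022669] [ 0.48495415 -0.33294404  0.12667359]
((477.215576171875, -352.5351867675781), (33.29348373413086, 20.731382369995117), 55.562686920166016)
[[480, -336], [479, -334], [481, -346], [482, -344], [484, -351], [462, -360], [483, -354], [480, -335], [474, -360], [482, -349], [464, -361], [478, -360], [482, -349], [464, -362], [477, -360], [483, -350], [464, -360], [478, -358], [482, -347], [464, -360], [476, -357], [483, -350], [463, -361], [476, -358], [483, -350], [464, -362], [477, -360], [482, -349], [464, -360], [479, -359], [482, -347], [464, -361], [477, -358], [482, -348], [463, -361], [478, -360], [482, -348], [467, -363], [478, -358], [482, -347], [467, -360], [480, -358], [482, -345], [467, -361], [480, -358], [482, -345], [466, -361], [479, -359], [481, -345], [466, -359], [481, -358], [480, -342], [471, -360], [483, -356], [461, -361], [475, -359], [482, -348], [471, -361], [484, -358], [468, -361]]<stdin>:5: RuntimeWarning: Mean of empty slice.
  ret = um.true_divide(
  return _methods._mean(a, axis=axis, dtype=dtype,
  ret = ret.dtype.type(ret / rcount)
<stdin>:10: RuntimeWarning: Mean of empty slice.
```

View pics/t20c.png

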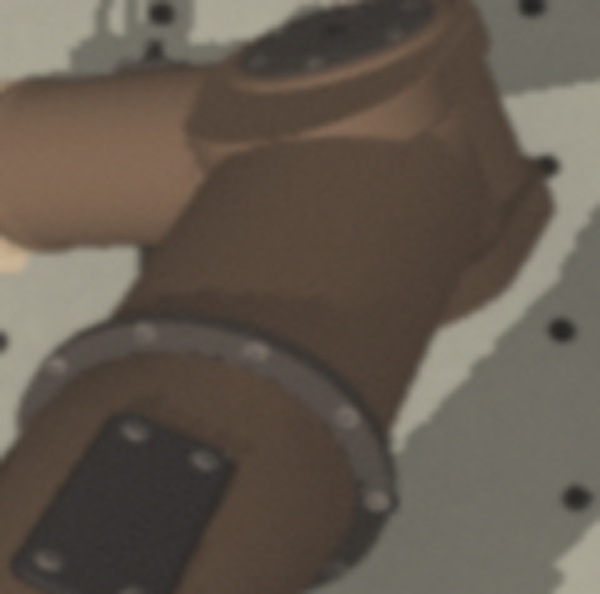

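View pics/s20c.png

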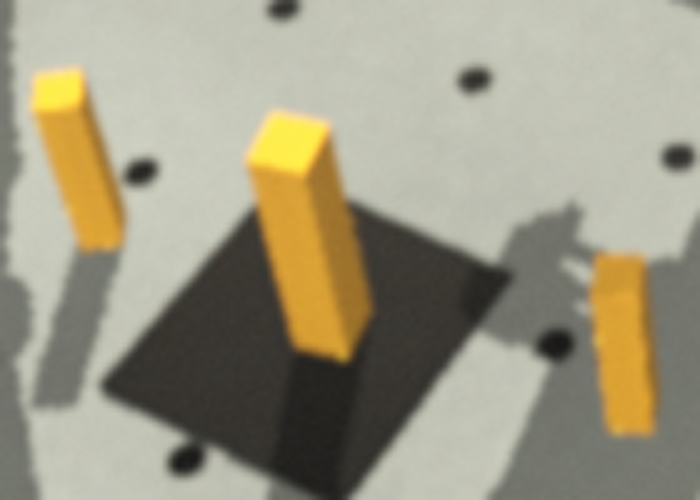

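```bash
cat > unlean.py <<'E'
from search import *
Q1=np.array([0.128,.53,.427,1.865,-.876,1.29,.987])
def ev2(a):
    w1,dirv,lam=a
    q,n=goto(Q1,w1,0,lam); best=(9,0)
    for k in range(30):
        p,R=fk(q,P); q=step(q,R.T@dirv*4.8,0,lam=lam,it=8); p,R=fk(q,P)
        L=np.degrees(np.arccos(-R[2,2])); 
        if np.min(np.r_[p[2]])<.15: break
        if L<best[0] or best[1]==0: best=(L,k+1,p.copy(),q.copy())
    return n,best
if __name__=='__main__':
    rg=np.random.default_rng(int(sys.argv[1])); S=[]
    for _ in range(int(sys.argv[2])):
        r=rg.uniform(.4,.85); a=rg.uniform(-2.,.6); z=rg.uniform(.3,.7); az2=rg.uniform(-np.pi,np.pi) if rg.random()<.5 else a+rg.normal()*.4; el=rg.uniform(-.3,1.0)
        S.append((np.array([r*np.cos(a),r*np.sin(a),z]),np.array([np.cos(az2)*np.cos(el),np.sin(az2)*np.cos(el),np.sin(el)]),.03))
    with Pool() as po: out=po.map(ev2,S,chunksize=4)
    o=sorted(zip(out,S),key=lambda t:t[0][1][0]+.1*(t[0][0]+t[0][1][1]))
    for (n,b),s in o[:12]: print(n,round(b[0],1),b[1],b[2].round(2),b[3].round(2),'w',s[0].round(2),'dir',s[1].round(2))
E
time python3 unlean.py 1 240
```

```text
21 0.6 4 [-0.27 -0.59  0.57] [ 1.67  0.5   0.63  0.71 -0.32  2.    2.06] w [-0.08 -0.52  0.59] dir [-0.96 -0.24 -0.13]
19 1.7 9 [-0.56 -0.68  0.36] [ 2.18  1.08  0.78  0.08 -0.79  2.    1.81] w [-0.08 -0.46  0.44] dir [-0.72 -0.33  0.61]
19 2.3 9 [ 0.02 -0.88  0.35] [ 1.49  1.08  0.72  0.08 -0.74  2.    1.24] w [-0.12 -0.43  0.43] dir [ 0.7  -0.56  0.44]
20 3.0 2 [-0.09 -0.7   0.57] [ 1.44  0.59  0.55  0.56 -0.3   2.    1.73] w [-0.07 -0.56  0.51] dir [-0.04 -0.56  0.83]
19 2.7 8 [-0.1  -0.34  0.64] [ 0.94 -0.17  0.54  1.26  0.14  2.    1.54] w [-0.08 -0.47  0.44] dir [0.  0.8 0.6]
21 3.7 1 [-0.08 -0.69  0.58] [ 1.46  0.56  0.48  0.55 -0.31  2.    1.68] w [-0.08 -0.63  0.55] dir [ 0.4  -0.48  0.78]
23 3.3 5 [-0.5  -0.73  0.3 ] [ 2.1   1.14  0.79  0.08 -0.78  2.    1.69] w [-0.28 -0.64  0.5 ] dir [-0.35 -0.74  0.58]
22 3.5 4 [-0.25 -0.84  0.3 ] [ 1.78  1.14  0.64  0.08 -0.64  2.    1.58] w [-0.18 -0.67  0.5 ] dir [ 0.1  -0.99 -0.12]
4 3.7 24 [0.1  0.87 0.37] [-1.54  1.04  0.12  0.08 -0.05  2.   -1.44] w [0.55 0.02 0.32] dir [-0.4   0.78  0.48]
22 3.7 7 [-0.57 -0.67  0.36] [ 2.16  1.07  0.79  0.08 -0.7   2.    1.96] w [-0.21 -0.48  0.56] dir [-0.75 -0.66  0.07]
22 4.3 1 [-0.1  -0.49  0.65] [ 1.15  0.19  0.77  0.95 -0.2   2.    1.76] w [-0.08 -0.42  0.63] dir [-0.2  -0.91  0.37]
16 5.2 5 [ 0.11 -0.79  0.44] [ 1.32  0.85  0.5   0.35 -0.5   2.    1.39] w [ 0.04 -0.45  0.41] dir [ 0.35 -0.83  0.43]
real	0m9.080s
user	0m33.717s
sys	0m0.125s
```

```bash
python3 -m crank '[[[-0.9,-3.1,-3.5],0,255],[[-0.9,-3.1,-3.5],0,255],[[-0.9,-3.1,-3.5],0,255],[[-0.9,-3.1,-3.5],0,255],[[-0.9,-3.1,-3.5],0,255]]'; python3 -m crank '[[[-0.9,-3.1,-3.5],0,255],[[-0.9,-3.1,-3.5],0,255],[[-0.9,-3.1,-3.5],0,255],[[-0.9,-3.1,-3.5],0,255],[[-0.9,-3.1,-3.5],0,255]]';python3 -c "
from h import *
st()"
```

```text
clock: 17.75
position: [0.3606, -0.1917, 0.2731]
ee_rot: [-1.869, -1.824, -0.727]
force: [-0.0, -0.5, -0.6]
width: 0.01
clock: 18.25
position: [0.1938, -0.3303, 0.3708]
ee_rot: [-1.868, -1.824, -0.729]
force: [1.3, -1.0, 0.3]
width: 0.003
t 18.25 p [ 0.1938 -0.3303  0.3708] w 0.003 F [ 1.3 -1.   0.3]
[[-0.002  0.997  0.073]
 [ 0.773 -0.044  0.633]
 [ 0.635  0.057 -0.771]]
q [ 0.714  0.372  0.678  1.616 -0.41   1.911  1.413]
```

```bash
sed -i 's/^Q1=.*/Q1=np.array([.714,.372,.678,1.616,-.41,1.911,1.413])/' unlean.py; python3 unlean.py 3 400
```

```text
8 0.5 3 [-0.06 -0.8   0.46] [ 1.49  0.84  0.51  0.35 -0.41  2.    1.64] w [-0.01 -0.61  0.4 ] dir [-0.37 -0.5   0.78]
9 0.4 4 [-0.21 -0.69  0.53] [ 1.64  0.64  0.5   0.55 -0.31  2.    1.89] w [-0.   -0.61  0.49] dir [-0.97 -0.01  0.25]
10 1.3 1 [-0.11 -0.69  0.53] [ 1.49  0.61  0.5   0.6  -0.3   2.    1.76] w [-0.08 -0.69  0.5 ] dir [-0.48  0.48  0.74]
11 0.9 5 [-0.35 -0.68  0.5 ] [ 1.86  0.73  0.49  0.44 -0.34  2.    2.06] w [-0.12 -0.74  0.48] dir [-0.94  0.32  0.09]
10 1.5 1 [-0.09 -0.81  0.42] [ 1.54  0.88  0.49  0.36 -0.42  1.96  1.66] w [-0.08 -0.76  0.42] dir [-0.27 -0.85  0.46]
8 0.5 14 [-0.2  -0.11  0.59] [ 1.62 -0.44  0.34  1.55  0.16  2.    1.95] w [ 0.02 -0.47  0.51] dir [-0.33  0.93  0.17]
13 0.2 16 [ 0.52 -0.71  0.35] [ 0.86  1.08  0.66  0.08 -0.63  2.    0.58] w [-0.15 -0.73  0.62] dir [ 0.99  0.11 -0.02]
9 2.2 2 [-0.07 -0.76  0.47] [ 1.48  0.76  0.5   0.46 -0.37  2.    1.67] w [-0.03 -0.62  0.47] dir [-0.4  -0.91  0.13]
11 2.1 1 [-0.12 -0.63  0.58] [ 1.41  0.48  0.58  0.71 -0.24  2.    1.8 ] w [-0.11 -0.56  0.56] dir [ 0.03 -0.87  0.5 ]
12 2.0 2 [-0.12 -0.87  0.36] [ 1.64  1.05  0.52  0.1  -0.54  1.99  1.58] w [-0.14 -0.8   0.42] dir [ 0.48 -0.87 -0.13]
8 2.4 3 [-0.02 -0.8   0.44] [ 1.46  0.85  0.5   0.36 -0.43  2.    1.58] w [ 0.02 -0.6   0.39] dir [-0.29 -0.55  0.78]
10 2.5 1 [-0.01 -0.49  0.62] [ 1.1   0.19  0.59  1.   -0.16  2.    1.58] w [-0.04 -0.47  0.59] dir [0.52 0.35 0.78]
```

```bash
python3 -m crank '[[[-2.1,-2.4,-3.2],0,255],[[-2.1,-2.4,-3.2],0,255],[[-2.1,-2.4,-3.2],0,255],[[-2.1,-2.4,-3.2],0,255],[[-2.1,-2.4,-3.2],0,255]]';python3 -c "
from h import *
st()"
```

```text
clock: 18.75
position: [0.1287, -0.42, 0.3719]
ee_rot: [-1.815, -1.78, -0.715]
force: [0.1, -0.0, -1.5]
width: 0.003
t 18.75 p [ 0.1287 -0.42    0.3719] w 0.003 F [ 0.1 -0.  -1.5]
[[ 0.009  1.     0.026]
 [ 0.74  -0.024  0.672]
 [ 0.673  0.013 -0.74 ]]
q [ 1.386  0.502 -0.115  1.341 -0.191  1.998  1.23 ]
```

```bash
sed -i 's/^Q1=.*/Q1=np.array([1.386,.502,-.115,1.341,-.191,1.998,1.23])/' unlean.py; python3 unlean.py 4 400
```

```text
12 0.5 1 [-0.27 -0.83  0.36] [ 1.83  1.06  0.13  0.08 -0.13  2.    1.78] w [-0.29 -0.78  0.4 ] dir [ 0.55 -0.79 -0.28]
11 1.2 1 [-0.24 -0.72  0.5 ] [ 1.81  0.71  0.07  0.43 -0.07  2.    1.78] w [-0.22 -0.66  0.49] dir [-0.23 -0.95  0.21]
7 1.9 4 [-0.13 -0.78  0.46] [ 1.67  0.8   0.09  0.35 -0.1   2.    1.63] w [-0.09 -0.48  0.45] dir [-0.19 -0.93  0.3 ]
10 1.4 6 [ 0.01 -0.87  0.36] [ 1.49  1.05  0.21  0.08 -0.23  2.    1.42] w [-0.24 -0.73  0.39] dir [ 0.94 -0.2   0.27]
9 2.0 2 [-0.14 -0.72  0.51] [ 1.69  0.67  0.06  0.48 -0.08  2.    1.65] w [-0.14 -0.58  0.47] dir [ 0.21 -0.73  0.65]
10 2.0 1 [-0.21 -0.66  0.54] [ 1.79  0.58  0.05  0.59 -0.06  2.    1.76] w [-0.17 -0.6   0.51] dir [-0.61 -0.17  0.77]
8 1.8 5 [-0.23 -0.83  0.36] [ 1.76  1.02  0.2   0.15 -0.18  2.    1.72] w [-0.12 -0.5   0.44] dir [-0.33 -0.93  0.14]
8 2.1 4 [-0.16 -0.85  0.35] [ 1.68  1.04  0.2   0.14 -0.2   2.    1.63] w [-0.13 -0.58  0.36] dir [ 0.11 -0.63  0.77]
11 1.8 4 [-0.25 -0.84  0.36] [ 1.8   1.06  0.34  0.08 -0.36  2.    1.65] w [-0.24 -0.64  0.45] dir [ 0.39 -0.48  0.78]
6 3.8 8 [-0.38 -0.76  0.36] [ 1.94  1.01  0.12  0.18 -0.07  2.    1.93] w [-0.01 -0.49  0.46] dir [-0.9  -0.4  -0.17]
7 2.8 23 [-0.61 -0.06  0.6 ] [ 2.62  0.42  0.68  0.76 -0.24  2.    2.74] w [ 0.34 -0.43  0.52] dir [-0.82  0.56  0.11]
11 4.7 2 [-0.3  -0.55  0.57] [1.89 0.46 0.12 0.73 0.02 2.   1.98] w [-0.22 -0.54  0.5 ] dir [-0.54  0.41  0.73]
```

```bash
python3 -m crank '[[[-1.7,-3,-3.3],0,255],[[-1.7,-3,-3.3],0,255],[[-1.7,-3,-3.3],0,255],[[-1.7,-3,-3.3],0,255],[[-1.7,-3,-3.3],0,255]]';python3 -c "
from h import *
st()"
```

```text
clock: 19.25
position: [-0.016, -0.5227, 0.3465]
ee_rot: [-1.901, -1.846, -0.647]
force: [-0.4, -1.0, -0.9]
width: 0.008
t 19.25 p [-0.016  -0.5227  0.3465] w 0.008 F [-0.4 -1.  -0.9]
[[ 0.015  0.999  0.044]
 [ 0.808 -0.038  0.588]
 [ 0.589  0.027 -0.808]]
q [ 1.464  0.61   0.148  1.166 -0.114  2.001  1.57 ]
```

```bash
python3 -m crank '[[[-2.2,-0.7,-3.9],0,255],[[-2.2,-0.7,-3.9],0,255],[[-2.2,-0.7,-3.9],0,255],[[-2.2,-0.7,-3.9],0,255],[[-2.2,-0.7,-3.9],0,255]]';python3 -c "
from h import *
st()"
```

```text
clock: 19.75
position: [-0.05, -0.6471, 0.4629]
ee_rot: [-2.213, -2.067, -0.327]
force: [-0.2, 0.0, -1.3]
width: 0.002
t 19.75 p [-0.05   -0.6471  0.4629] w 0.002 F [-0.2  0.  -1.3]
[[ 0.058  0.994  0.091]
 [ 0.974 -0.077  0.215]
 [ 0.221  0.076 -0.972]]
q [ 1.484  0.596  0.314  0.791 -0.244  2.002  1.621]
```

```bash
python3 -m crank '[[[-3.4,-1.2,-1.6],0,255],[[-3.4,-1.2,-1.6],0,255]]';python3 -c "
from h import *
st()"
```

```text
clock: 19.95
position: [-0.0745, -0.6965, 0.4487]
ee_rot: [-2.237, -2.097, -0.286]
force: [-0.8, -0.5, -0.5]
width: 0.006
t 19.95 p [-0.0745 -0.6965  0.4487] w 0.006 F [-0.8 -0.5 -0.5]
[[ 0.056  0.994  0.093]
 [ 0.983 -0.071  0.171]
 [ 0.177  0.082 -0.981]]
q [ 1.607  0.682  0.109  0.641 -0.153  2.001  1.582]
```

```bash
python3 -m crank '[[[-2.4,-0.8,-3.4],0,255],[[-2.4,-0.8,-3.4],0,255]]';python3 -c "
from h import *
st()"
```

```text
clock: 20.15
position: [-0.0954, -0.7191, 0.4604]
ee_rot: [-2.275, -2.116, -0.215]
force: [-0.1, -0.6, 0.5]
width: 0.004
t 20.15 p [-0.0954 -0.7191  0.4604] w 0.004 F [-0.1 -0.6  0.5]
[[ 0.067  0.994  0.083]
 [ 0.991 -0.076  0.113]
 [ 0.119  0.074 -0.99 ]]
q [ 1.622  0.707  0.151  0.56  -0.176  2.002  1.606]
```

```bash
python3 -m crank '[[[-2.2,-1.9,-3.4],0,255],[[-2.2,-1.9,-3.4],0,255]]';python3 -c "
from h import *
st()"
```

```text
clock: 20.35
position: [-0.1334, -0.7318, 0.4797]
ee_rot: [2.289, 2.127, 0.136]
force: [-0.6, 0.4, -0.4]
width: 0.001
t 20.35 p [-0.1334 -0.7318  0.4797] w 0.001 F [-0.6  0.4 -0.4]
[[ 0.072  0.995  0.073]
 [ 0.996 -0.075  0.049]
 [ 0.054  0.069 -0.996]]
q [ 1.665  0.718  0.183  0.488 -0.198  2.002  1.655]
```

```bash
python3 - <<'E'
from h import *
c=get_calibration('side'); d=np.load('pics/s20.npy'); P=cloud(c,d)
for u,v in [(10,60),(60,60),(100,40),(50,30),(10,150),(60,120),(5,200),(90,150),(20,250),(60,20)]: print(u,v,P[v,u].round(2))
E
```

```text
10 60 [-1.04  0.44  0.19]
60 60 [-0.82  0.5   0.2 ]
100 40 [ 0.13 -0.1   0.56]
50 30 [-0.83  0.51  0.31]
10 150 [-0.65  0.07  0.06]
60 120 [-0.64  0.29  0.07]
5 200 [-0.66 -0.01 -0.1 ]
90 150 [-0.06 -0.07  0.26]
20 250 [-0.24 -0.24  0.  ]
60 20 [-0.79  0.54  0.34]
```

```bash
sed -i 's/^Q1=.*/Q1=np.array([1.665,.718,.183,.488,-.198,2.0,1.655])/; s/a=rg.uniform(-2.,.6)/a=rg.uniform(-2.7,-1.4)/; s/r=rg.uniform(.4,.85)/r=rg.uniform(.6,.85)/; s/z=rg.uniform(.3,.7)/z=rg.uniform(.4,.6)/' unlean.py; python3 unlean.py 5 400
```

```text
15 0.2 1 [-0.73 -0.39  0.43] [ 2.55  0.89  0.27  0.27 -0.23  1.99  2.54] w [-0.68 -0.35  0.43] dir [-0.51 -0.86  0.01]
12 0.5 2 [-0.55 -0.41  0.54] [ 2.33  0.56  0.29  0.62 -0.17  1.98  2.43] w [-0.5  -0.35  0.47] dir [-0.3  -0.46  0.84]
3 0.9 9 [-0.58 -0.39  0.54] [ 2.4   0.6   0.26  0.57 -0.16  2.    2.48] w [-0.23 -0.64  0.49] dir [-0.77  0.63  0.11]
14 0.6 1 [-0.62 -0.3   0.55] [ 2.5   0.56  0.31  0.6  -0.17  2.    2.62] w [-0.55 -0.29  0.53] dir [-0.87  0.25  0.42]
14 0.5 2 [-0.68 -0.45  0.44] [ 2.45  0.84  0.26  0.36 -0.22  1.96  2.46] w [-0.62 -0.38  0.41] dir [-0.41 -0.84  0.35]
10 0.9 3 [-0.59 -0.42  0.53] [ 2.39  0.65  0.24  0.51 -0.18  2.    2.44] w [-0.45 -0.47  0.55] dir [-0.88  0.46 -0.14]
5 0.8 9 [-0.55 -0.25  0.6 ] [ 2.45  0.39  0.34  0.76 -0.13  2.    2.63] w [-0.25 -0.57  0.53] dir [-0.61  0.77  0.18]
13 0.6 3 [-0.71 -0.41  0.44] [ 2.51  0.86  0.29  0.3  -0.25  1.98  2.51] w [-0.57 -0.39  0.42] dir [-0.95 -0.03  0.3 ]
10 1.2 1 [-0.52 -0.5   0.52] [ 2.25  0.65  0.23  0.51 -0.17  2.    2.29] w [-0.48 -0.51  0.49] dir [-0.54  0.53  0.65]
14 0.7 3 [-0.71 -0.39  0.45] [ 2.53  0.84  0.31  0.33 -0.25  1.97  2.54] w [-0.6  -0.33  0.42] dir [-0.83 -0.44  0.34]
14 0.7 3 [-0.68 -0.31  0.51] [ 2.55  0.69  0.34  0.5  -0.22  1.98  2.65] w [-0.54 -0.28  0.47] dir [-0.95 -0.11  0.28]
15 0.7 2 [-0.65 -0.37  0.5 ] [ 2.49  0.7   0.25  0.46 -0.17  2.    2.54] w [-0.67 -0.39  0.43] dir [0.43 0.43 0.79]
```

```bash
python3 -m crank '[[[2.5,-3.9,0.3],0,255],[[2.5,-3.9,0.2],0,255],[[2.5,-3.9,0],0,255],[[2.5,-3.9,0],0,255],[[2.5,-3.9,0],0,255]]';python3 -m crank '[[[2.5,-3.9,0],0,255],[[2.5,-3.9,0],0,255],[[2.5,-3.9,0],0,255],[[2.5,-3.9,0],0,255]]';python3 -c "
from h import *
st()"
```

```text
clock: 20.85
position: [-0.3186, -0.5903, 0.4684]
ee_rot: [2.289, 2.126, 0.136]
force: [-1.7, -0.3, 1.1]
width: 0.008
clock: 21.25
position: [-0.4666, -0.479, 0.4629]
ee_rot: [2.289, 2.125, 0.136]
force: [-0.7, -0.4, -1.2]
width: 0.001
t 21.25 p [-0.4666 -0.479   0.4629] w 0.001 F [-0.7 -0.4 -1.2]
[[ 0.072  0.995  0.074]
 [ 0.996 -0.076  0.048]
 [ 0.053  0.07  -0.996]]
q [ 2.172  0.521  0.225  0.884 -0.133  1.832  2.27 ]
```

```bash
python3 -m crank '[[[3.4,-3,-1.3],0,255],[[3.4,-3,-1.3],0,255],[[3.4,-3,-1.3],0,255],[[0,0,-4],0,255]]';python3 -c "
from h import *
st()"
```

```text
clock: 21.65
position: [-0.5528, -0.366, 0.5292]
ee_rot: [2.303, 2.117, 0.123]
force: [0.6, -1.8, 0.8]
width: 0.007
t 21.65 p [-0.5528 -0.366   0.5292] w 0.007 F [ 0.6 -1.8  0.8]
[[ 0.082  0.994  0.065]
 [ 0.995 -0.086  0.045]
 [ 0.051  0.061 -0.997]]
q [ 2.377  0.547  0.265  0.683 -0.144  2.003  2.47 ]
```

```bash
python3 -m crank '[[[-2.1,-2.7,-2.8],0,255],[[-1.5,-2,-2],0,255]]';python3 -c "
from h import *
st()"
```

```text
clock: 21.85
position: [-0.5809, -0.3923, 0.5369]
ee_rot: [2.299, 2.133, 0.024]
force: [-0.8, -0.2, -1.1]
width: 0.008
t 21.85 p [-0.5809 -0.3923  0.5369] w 0.008 F [-0.8 -0.2 -1.1]
[[ 0.075  0.997  0.015]
 [ 0.997 -0.075  0.007]
 [ 0.008  0.014 -1.   ]]
q [ 2.386  0.6    0.272  0.568 -0.17   2.001  2.469]
```

```bash
python3 -m crank '[[[-2.1,4,0.9],0,255],[[-2.1,4,0.9],0,255],[[-2.1,4,0.9],0,255],[[-2.1,4,0.9],0,255],[[-2.1,4,0.9],0,255]]';python3 -m crank '[[[-2.1,4,0.9],0,255],[[-2.1,4,0.9],0,255],[[-2.1,4,0.9],0,255],[[-2.1,4,0.9],0,255],[[-2.1,4,0.9],0,255]]';python3 -c "
from h import *
st()"
```

```text
clock: 22.35
position: [-0.3854, -0.5122, 0.4924]
ee_rot: [2.299, 2.135, 0.029]
force: [-1.4, -0.9, 0.1]
width: 0.002
clock: 22.85
position: [-0.1931, -0.6312, 0.4493]
ee_rot: [2.3, 2.135, 0.029]
force: [-1.1, -0.3, -0.6]
width: 0.006
t 22.85 p [-0.1931 -0.6312  0.4493] w 0.006 F [-1.1 -0.3 -0.6]
[[ 0.074  0.997  0.016]
 [ 0.997 -0.074  0.01 ]
 [ 0.011  0.015 -1.   ]]
q [ 1.703  0.439  0.165  1.04  -0.083  1.682  1.77 ]
```

```bash
python3 -m crank '[[[0.65,4.6,0.55],0,0],[[0.65,4.6,0.55],0,0],[[0.65,4.6,0.55],0,0],[[0.65,4.6,0.55],0,0],[[0.65,4.6,0.55],0,0]]';python3 -m crank '[[[0.65,4.6,0.55],-6.5,0],[[0.65,4.6,0.55],-6.5,0],[[3.4,3.4,0.55],0,0],[[3.4,3.4,0.55],0,0],[[3.4,3.4,0.55],0,0]]';python3 -c "
from h import *
st()
import cv2
for n in ['top','side','wrist']: save(n,n+'21')
"
```

```text
clock: 23.35
position: [0.0392, -0.6143, 0.4254]
ee_rot: [2.3, 2.136, 0.028]
force: [0.5, -0.7, 1.0]
width: 0.392
clock: 23.85
position: [0.216, -0.4851, 0.4013]
ee_rot: [2.043, 2.382, 0.027]
force: [0.9, -0.5, 0.2]
width: 0.825
t 23.85 p [ 0.216  -0.4851  0.4013] w 0.825 F [ 0.9 -0.5  0.2]
[[-0.153  0.988  0.014]
 [ 0.988  0.153  0.011]
 [ 0.009  0.015 -1.   ]]
q [ 1.114  0.193 -0.064  1.49  -0.005  1.462  1.206]
```

View pics/top21.png

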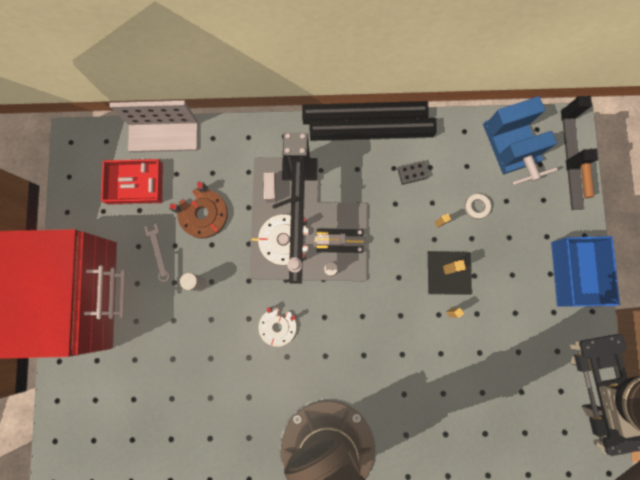

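View pics/wrist21.png

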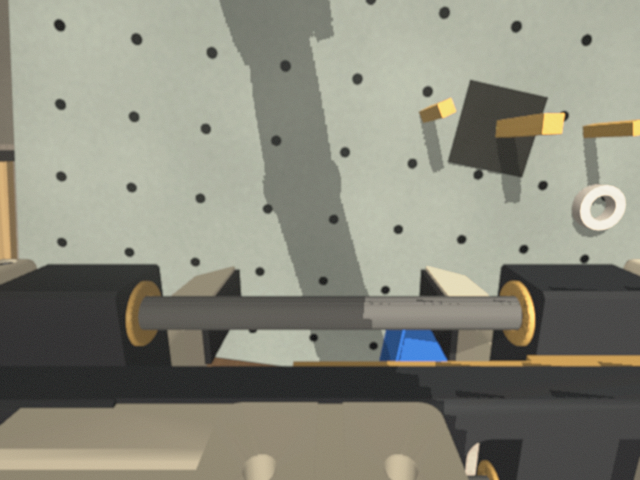

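```bash
python3 meas2.py top21 | tail -2; python3 - <<'E'
from h import *
c=get_calibration('top'); im=cv2.imread('pics/top21.png')[:,:,::-1]; d=np.load('pics/top21.npy'); P=cloud(c,d)
hsv=cv2.cvtColor(im.copy(),cv2.COLOR_RGB2HSV)
m=(P[...,2]>.112)&(P[...,2]<.14)&(abs(P[...,0]-.466)<.04)&(abs(P[...,1]+.349)<.04)
print(m.sum(),np.median(P[m],0),P[m].mean(0),P[m].min(0),P[m].max(0),cv2.minAreaRect(P[m][:,:2].astype(np.float32)*1000))
def plane(u,v,z):
    R=np.array(c['R']);C=-R.T@np.array(c['t']); ray=R.T@np.array([(u-c['cx'])/c['fx'],(v-c['cy'])/c['fy'],1.]); s=(z-C[2])/ray[2]; return (C+s*ray)[:2]
cv2.imwrite('pics/d21.png',cv2.resize(cv2.cvtColor(im.copy(),cv2.COLOR_RGB2BGR)[245:300,420:490],None,fx=10,fy=10,interpolation=cv2.INTER_CUBIC))
cv2.imwrite('pics/f21.png',cv2.resize(cv2.cvtColor(im.copy(),cv2.COLOR_RGB2BGR)[200:280,240:340],None,fx=8,fy=7.5,interpolation=cv2.INTER_CUBIC))
E
```

```text
az yr-mid 87.64073293576227 yr-yf 87.51933295793403
O [0.55894556 0.1043326 ] red (array([0.56071227, 0.16184851]), 86.92, 18) az centre from O 88.24060532588987 -> theta(centre) 0.7212723679558479 theta(line) -0.5993329579340241
101 [ 0.46633162 -0.34936938  0.12229033] [ 0.46575209 -0.34966683  0.12209893] [ 0.45402762 -0.36482641  0.11267576] [ 0.47924298 -0.33715187  0.12956681] ((466.0863952636719, -350.50537109375), (23.96928596496582, 25.022689819335938), 12.027791976928711)
```

View pics/d21.png

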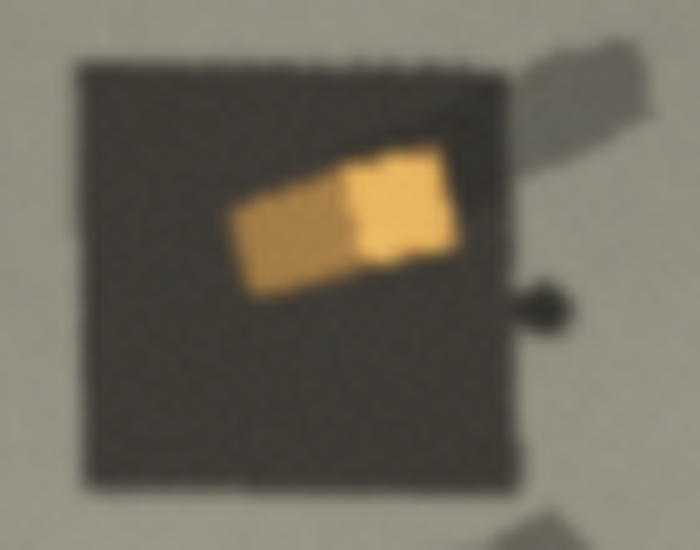

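View pics/f21.png

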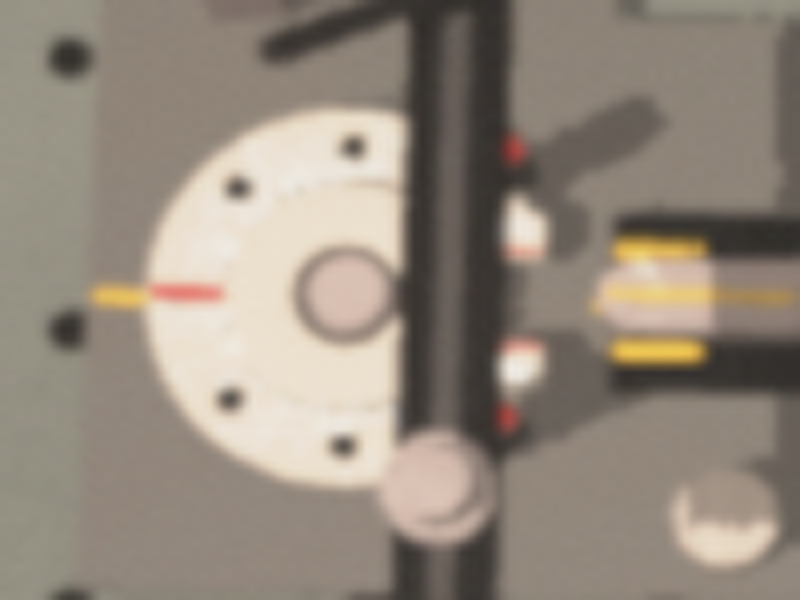

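```bash
python3 -m crank '[[[1.2,3.3,2.5],-2,0],[[1.2,3.3,2.5],0,0],[[1.2,3.3,2.5],0,0],[[1.2,3.3,2.5],0,0],[[1.2,3.3,2.5],0,0]]';python3 -m crank '[[[1.2,3.3,2.5],0,0],[[1.2,3.3,2.5],0,0],[[1.2,3.3,2.5],0,0]]';python3 -c "
from h import *
s,R=st()
t=np.array([.468,-.349,.066]); print('tool delta cm',(R.T@(t-s['position'])*100).round(2))
save('wrist','w22')
"
```

```text
clock: 24.5
position: [0.368, -0.3981, 0.2793]
ee_rot: [2.004, 2.413, 0.024]
force: [0.6, -0.9, 0.3]
width: 1.0
clock: 24.8
position: [0.4598, -0.3439, 0.2059]
ee_rot: [2.004, 2.413, 0.024]
force: [-0.2, -1.2, 0.6]
width: 0.998
t 24.8 p [ 0.4598 -0.3439  0.2059] w 0.998 F [-0.2 -1.2  0.6]
[[-0.184  0.983  0.013]
 [ 0.983  0.184  0.009]
 [ 0.006  0.015 -1.   ]]
q [ 0.72   0.381 -0.218  1.718  0.077  1.044  0.663]
tool delta cm [-0.73  0.51 13.99]
```

View pics/w22.png

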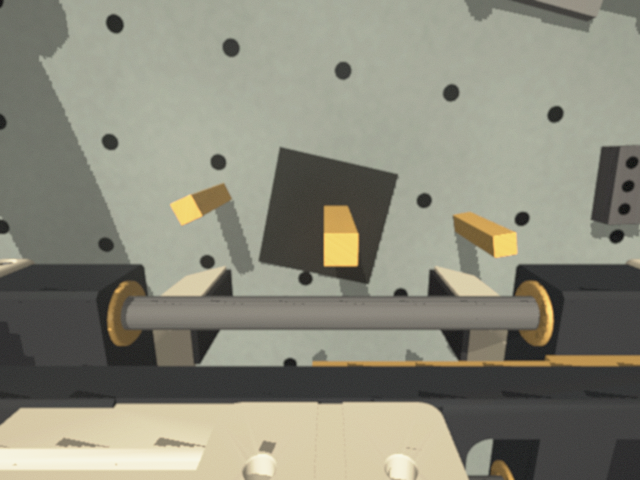

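```bash
python3 - <<'E'
from h import *
c=get_calibration('wrist'); im,d=save('wrist','w23'); P=cloud(c,d)
m=(P[...,2]>.112)&(P[...,2]<.14)&(abs(P[...,0]-.466)<.04)&(abs(P[...,1]+.349)<.04)
v,u=np.where(m)
print(m.sum(),np.median(P[m],0).round(4),cv2.minAreaRect(P[m][:,:2].astype(np.float32)*1000),u.min(),u.max(),v.min(),v.max())
s,R=st(); t=np.r_[(P[m].max(0)+P[m].min(0))[:2]/2,.066]; t2=np.r_[P[m].mean(0)[:2],.066]
for q in (t,t2): print(q.round(4),(R.T@(q-s['position'])*100).round(2))
E
```

```text
1260 [ 0.47   -0.3456  0.1232] ((470.39544677734375, -347.2747497558594), (23.963029861450195, 24.880165100097656), 10.771985054016113) 316 350 238 275
t 24.9 p [ 0.4616 -0.3394  0.2034] w 1.0 F [ 0.5 -0.  -0.4]
[[-0.191  0.981  0.011]
 [ 0.981  0.191  0.014]
 [ 0.012  0.013 -1.   ]]
q [ 0.716  0.385 -0.223  1.72   0.076  1.044  0.664]
[ 0.4701 -0.3471  0.066 ] [-1.08  0.5  13.73]
[ 0.47   -0.3458  0.066 ] [-0.95  0.52 13.74]
```

```bash
python3 -m crank '[[[-0.95,0.5,1],0,0],[[0,0,4],0,0],[[0,0,4],0,0],[[0,0,3],0,0],[[0,0,1.7],0,0]]' 30; python3 -c "
from h import *
s,R=st()
t=np.array([.470,-.3468,.066]); print('tool delta cm',(R.T@(t-s['position'])*100).round(2))"
```

```text
clock: 25.4
position: [0.4654, -0.3534, 0.0679]
ee_rot: [2.007, 2.412, 0.021]
force: [-0.5, -0.0, 0.6]
width: 1.003
t 25.4 p [ 0.4654 -0.3534  0.0679] w 1.003 F [-0.5 -0.   0.6]
[[-0.182  0.983  0.011]
 [ 0.983  0.182  0.008]
 [ 0.006  0.013 -1.   ]]
q [ 0.704  0.552 -0.195  1.832  0.129  0.764  0.628]
tool delta cm [0.56 0.56 0.2 ]
```

```bash
python3 -m crank '[[[0,0,0],0,0]]'; python3 -c "
from h import *
s,R=st()
t=np.array([.470,-.3468,.066]); print('tool delta cm',(R.T@(t-s['position'])*100).round(2))"
```

```text
clock: 25.5
position: [0.4652, -0.3528, 0.0681]
ee_rot: [2.008, 2.414, 0.021]
force: [-0.0, -0.1, 0.5]
width: 1.002
t 25.5 p [ 0.4652 -0.3528  0.0681] w 1.002 F [-0.  -0.1  0.5]
[[-0.182  0.983  0.01 ]
 [ 0.983  0.182  0.009]
 [ 0.007  0.012 -1.   ]]
q [ 0.704  0.552 -0.195  1.832  0.128  0.766  0.628]
tool delta cm [0.51 0.58 0.22]
```

```bash
python3 -m crank '[[[0.5,0.55,0.2],0,0],[[0,0,0],0,0],[[0,0,0],0,150],[[0,0,0],0,255],[[0,0,0],0,255]]' 30;python3 -m crank '[[[0,0,0],0,255],[[0,0,0],0,255],[[0,0,0],0,255],[[0,0,0],0,255]]' 40; python3 -c "
from h import *
s,R=st()
save('side','s24')
cv2.imwrite('pics/s24c.png',cv2.resize(cv2.imread('pics/s24.png')[280:410,150:290],None,fx=5,fy=4.5,interpolation=cv2.INTER_CUBIC))"
```

```text
clock: 26.0
position: [0.4725, -0.346, 0.0697]
ee_rot: [2.002, 2.412, 0.024]
force: [0.2, 0.3, -0.6]
width: 0.783
clock: 26.4
position: [0.4722, -0.3457, 0.0691]
ee_rot: [2.002, 2.413, 0.024]
force: [0.2, -0.0, 0.4]
width: 0.437
t 26.4 p [ 0.4722 -0.3457  0.0691] w 0.437 F [ 0.2 -0.   0.4]
[[-0.184  0.983  0.014]
 [ 0.983  0.184  0.008]
 [ 0.005  0.016 -1.   ]]
q [ 0.689  0.55  -0.197  1.832  0.129  0.763  0.614]
```

View pics/s24c.png

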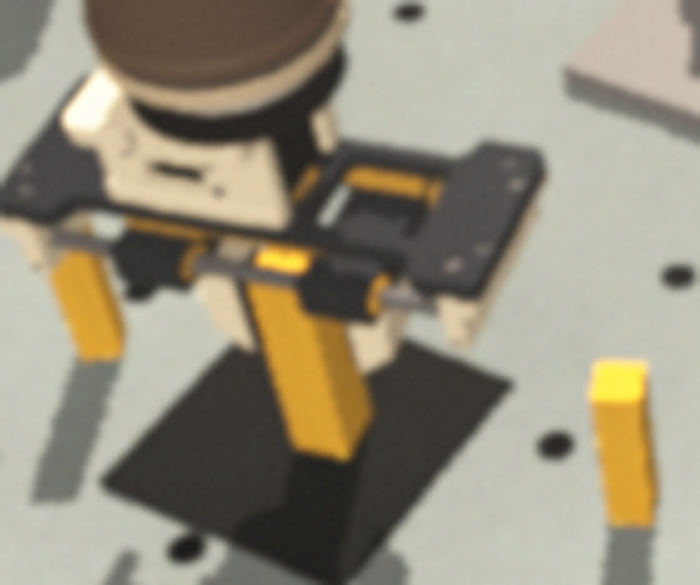

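Fingers are still closing around the drift; the side crop shows it standing upright between the pads at about (310,360). I'll keep closing.

```bash
python3 -m crank '[[[0,0,0],0,255],[[0,0,0],0,255],[[0,0,0],0,255]]' 40; python3 -c "
from h import *
s,R=st()"
```

```text
clock: 26.75
position: [0.4716, -0.3458, 0.069]
ee_rot: [2.003, 2.413, 0.023]
force: [-2.0, -0.9, -0.0]
width: 0.26
t 26.75 p [ 0.4716 -0.3458  0.069 ] w 0.26 F [-2.  -0.9 -0. ]
[[-0.184  0.983  0.013]
 [ 0.983  0.184  0.008]
 [ 0.005  0.015 -1.   ]]
q [ 0.689  0.55  -0.197  1.833  0.129  0.763  0.614]
```

```bash
python3 -m crank '[[[0,0,0],0,255],[[0,0,-1.5],0,255],[[0,0,-3.5],0,255],[[0,0,-4.5],0,255],[[0,0,-4.5],0,255]]' 60; python3 -c "
from h import *
s,R=st()
t=np.array([.551,-.118,.215]); print('tool delta cm',(R.T@(t-s['position'])*100).round(2))
save('side','s25')
cv2.imwrite('pics/s25c.png',cv2.resize(cv2.imread('pics/s25.png')[200:400,120:330],None,fx=3.5,fy=3,interpolation=cv2.INTER_CUBIC))"
```

```text
clock: 27.25
position: [0.4698, -0.346, 0.2096]
ee_rot: [2.003, 2.415, 0.024]
force: [0.8, -1.0, -4.2]
width: 0.258
t 27.25 p [ 0.4698 -0.346   0.2096] w 0.258 F [ 0.8 -1.  -4.2]
[[-0.185  0.983  0.013]
 [ 0.983  0.185  0.009]
 [ 0.007  0.015 -1.   ]]
q [ 0.711  0.393 -0.218  1.69   0.078  1.061  0.658]
tool delta cm [20.91 12.2  -0.22]
```

View pics/s25c.png

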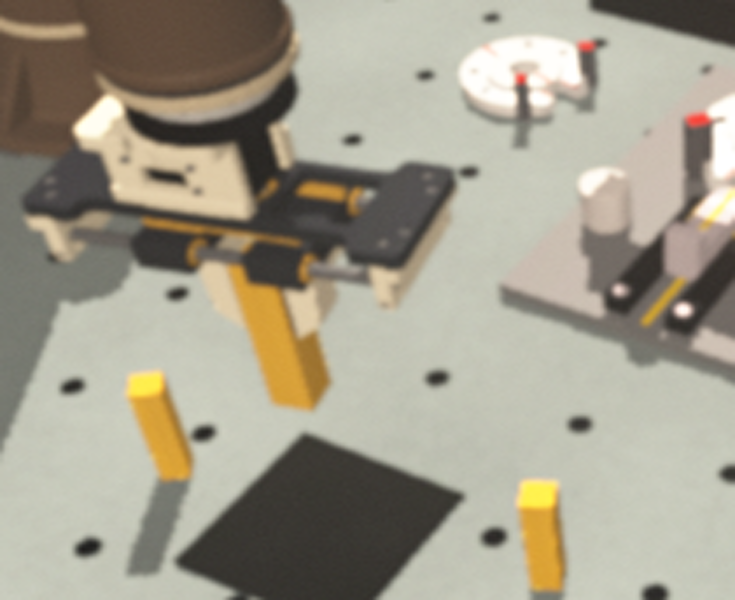

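```bash
python3 -m crank '[[[4.2,2.4,0],0,255],[[4.2,2.4,0],0,255],[[4.2,2.4,0],0,255],[[4.2,2.4,0],0,255],[[4.1,2.4,0],0,255]]' 60;  python3 -m crank '[[[0,0,0],6.6,255],[[0,0,0],6.6,255],[[0,0,0],0,255]]'; python3 -c "
from h import *
s,R=st()
t=np.array([.551,-.118,.101]); print('tool delta cm',(R.T@(t-s['position'])*100).round(2))
for n in ['top','side','wrist']: save(n,n+'26')
cv2.imwrite('pics/t26c.png',cv2.resize(cv2.imread('pics/top26.png')[190:290,250:400],None,fx=5,fy=5,interpolation=cv2.INTER_CUBIC))"
```

```text
clock: 27.8
position: [0.5497, -0.1169, 0.2114]
ee_rot: [2.002, 2.413, 0.024]
force: [0.4, -0.4, -4.5]
width: 0.256
clock: 28.1
position: [0.5495, -0.1185, 0.2112]
ee_rot: [2.269, 2.168, 0.024]
force: [-0.4, -0.9, -6.1]
width: 0.257
t 28.1 p [ 0.5495 -0.1185  0.2112] w 0.257 F [-0.4 -0.9 -6.1]
[[ 0.046  0.999  0.014]
 [ 0.999 -0.046  0.008]
 [ 0.009  0.013 -1.   ]]
q [ 0.31   0.357 -0.248  1.744  0.089  1.04  -0.013]
tool delta cm [-4.000e-02  1.000e-02  1.102e+01]
```

View pics/t26c.png

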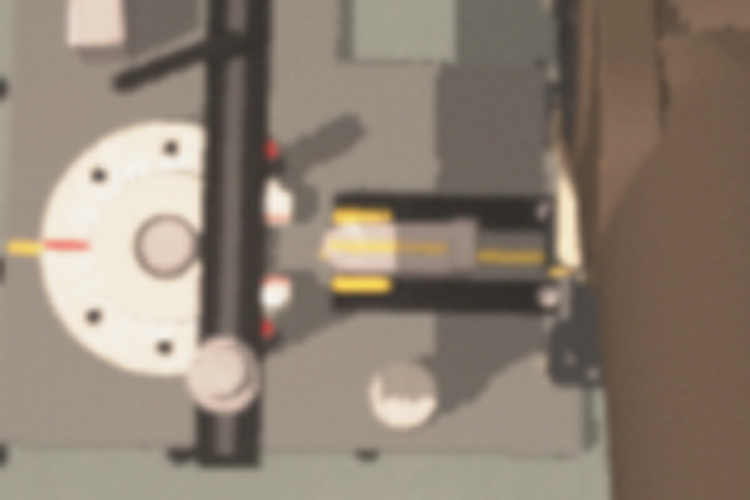

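View pics/wrist26.png

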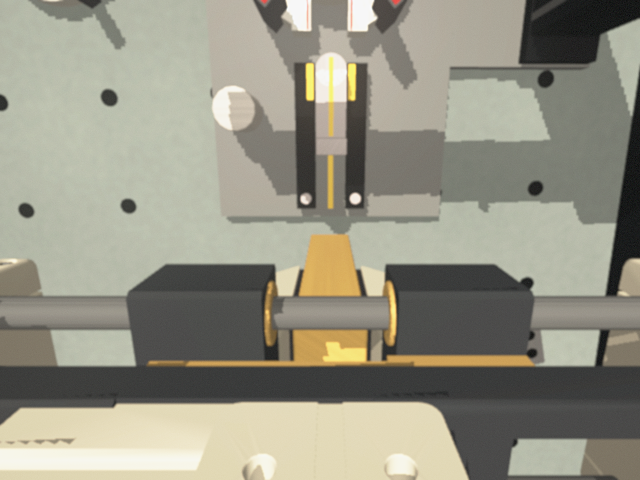

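View pics/side26.png

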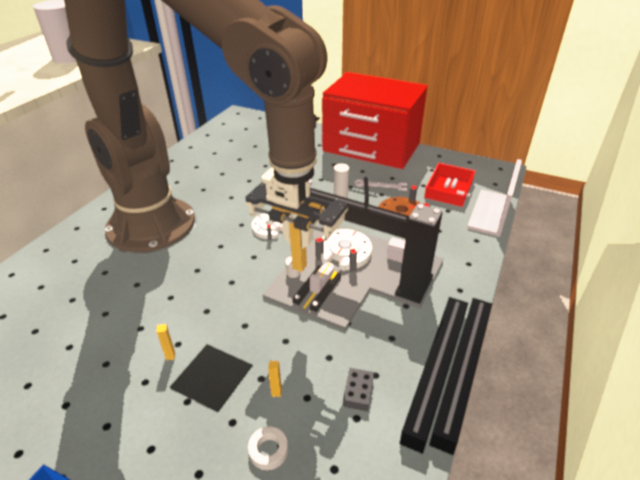

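```bash
python3 - <<'E'
from h import *
c=get_calibration('wrist'); im,d=save('wrist','w27'); P=cloud(c,d)
m=(P[...,2]>.053)&(P[...,2]<.068)&(abs(P[...,0]-.555)<.03)&(P[...,1]>-.1)&(P[...,1]<0)
print(m.sum(),P[m].min(0).round(4),P[m].max(0).round(4),np.median(P[m],0).round(4))
hsv=cv2.cvtColor(im,cv2.COLOR_RGB2HSV); y=(hsv[...,0]>18)&(hsv[...,0]<32)&(hsv[...,1]>130)&(hsv[...,2]>110)
y[225:]=0
k,l,s_,ce=cv2.connectedComponentsWithStats(y.astype(np.uint8))
for i in range(1,k):
    if s_[i,4]>15: q=P[l==i]; print(ce[i].round(1),np.median(q,0).round(4),q.min(0).round(3),q.max(0).round(3))
red=((hsv[...,0]<8)|(hsv[...,0]>172))&(hsv[...,1]>130)&(hsv[...,2]>80); red[100:]=0
k,l,s_,ce=cv2.connectedComponentsWithStats(red.astype(np.uint8))
for i in range(1,k):
    if s_[i,4]>8: q=P[l==i]; print('red',ce[i].round(1),np.median(q,0).round(4),s_[i].tolist())
st()
E
```

```text
551 [ 0.5427 -0.0612  0.0579] [ 0.569  -0.0463  0.0625] [ 0.5556 -0.0536  0.0603]
[330.7 107.3] [ 0.5577 -0.026   0.043 ] [ 0.555 -0.044  0.041] [0.559 0.017 0.045]
[309.3  82.1] [0.5396 0.0012 0.0269] [ 0.536 -0.013  0.024] [0.544 0.018 0.029]
[351.5  81.8] [5.774e-01 2.000e-04 2.690e-02] [ 0.551 -0.055  0.025] [0.581 0.016 0.371]
[330.  181.1] [ 0.5547 -0.0876  0.0128] [ 0.552 -0.113  0.011] [ 0.558 -0.062  0.015]
red [263.7   0.7] [0.5114 0.0505 0.0754] [262, 0, 5, 3, 11]
red [394.9   1. ] [0.607  0.0466 0.0754] [392, 0, 7, 4, 17]
t 28.3 p [ 0.5494 -0.1195  0.2117] w 0.261 F [ 0.6 -0.6 -5.4]
[[ 0.043  0.999  0.014]
 [ 0.999 -0.043  0.008]
 [ 0.008  0.014 -1.   ]]
q [ 0.313  0.356 -0.249  1.743  0.089  1.04  -0.008]
```

```bash
python3 -m crank '[[[0,0.4,1.5],0,255],[[0,0,4],0,255],[[0,0,4],0,255],[[0,0,1.5],0,255],[[0,0,0],0,255]]';  python3 -c "
from h import *
s,R=st()
save('side','s28'); save('wrist','w28')
cv2.imwrite('pics/s28c.png',cv2.resize(cv2.imread('pics/s28.png')[180:330,230:400],None,fx=4.5,fy=4,interpolation=cv2.INTER_CUBIC))"
```

```text
clock: 28.8
position: [0.553, -0.1184, 0.0985]
ee_rot: [-2.27, -2.171, -0.02]
force: [-1.2, -0.5, -5.9]
width: 0.257
t 28.8 p [ 0.553  -0.1184  0.0985] w 0.257 F [-1.2 -0.5 -5.9]
[[ 0.044  0.999  0.009]
 [ 0.999 -0.044  0.009]
 [ 0.009  0.008 -1.   ]]
q [ 0.292  0.489 -0.232  1.856  0.137  0.805 -0.053]
```

View pics/s28c.png

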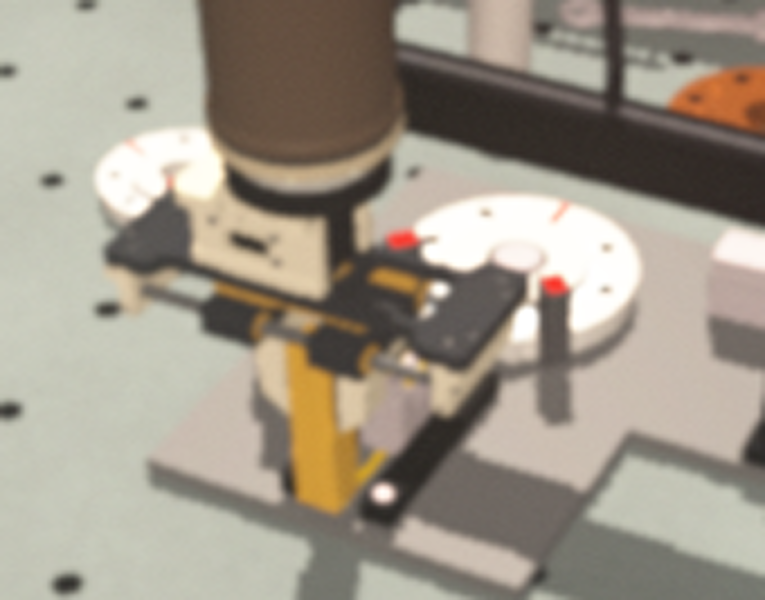

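View pics/w28.png

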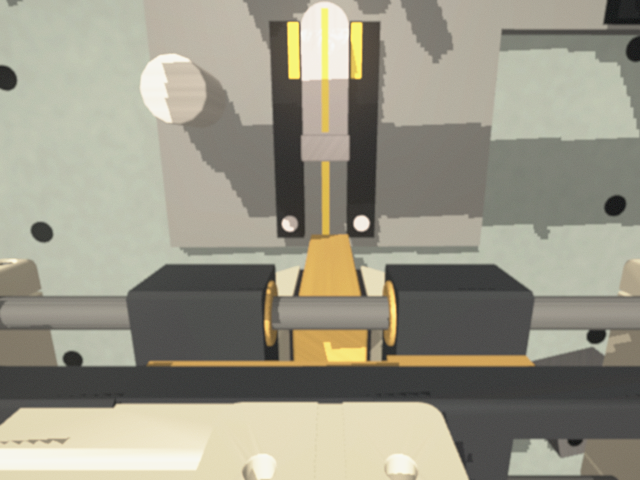

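```bash
python3 -m crank '[[[1.8,0,0],0,255],[[1.6,0,0],0,255],[[0.6,0,0],0,255],[[0.5,0,0],0,255],[[0.5,0,0],0,255]]'; python3 -m crank '[[[0.5,0,0],0,255],[[0.5,0,0],0,255]]'; python3 -c "
from h import *
s,R=st()
save('wrist','w29');save('side','s29')"
```

```text
clock: 29.4
position: [0.5578, -0.0694, 0.103]
ee_rot: [2.267, 2.166, 0.024]
force: [0.7, -3.6, -2.1]
width: 0.259
clock: 29.6
position: [0.5582, -0.0595, 0.1028]
ee_rot: [2.268, 2.166, 0.024]
force: [0.1, -4.1, -2.8]
width: 0.262
t 29.6 p [ 0.5582 -0.0595  0.1028] w 0.262 F [ 0.1 -4.1 -2.8]
[[ 0.046  0.999  0.015]
 [ 0.999 -0.046  0.007]
 [ 0.007  0.015 -1.   ]]
q [ 0.19   0.474 -0.238  1.869  0.142  0.8   -0.166]
```

View pics/w29.png

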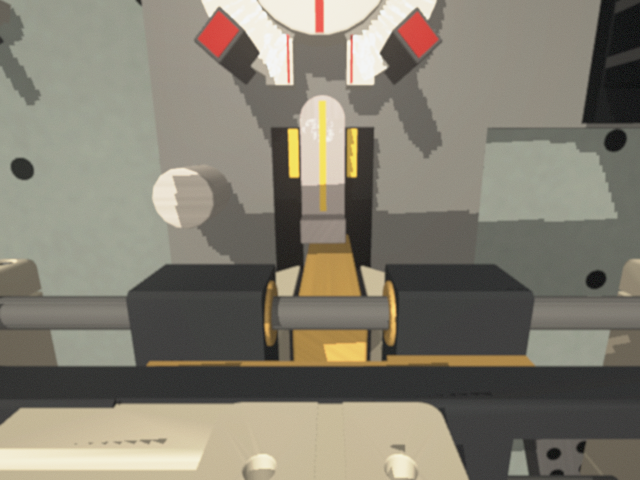

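```bash
python3 -m crank '[[[0.5,0,0.03],0,255],[[0.5,0,0.03],0,255],[[0.4,0,0.03],0,255]]'; python3 -c "
from h import *
s,R=st()
save('wrist','w30');save('side','s30')"
```

```text
clock: 30.0
position: [0.5585, -0.0442, 0.1017]
ee_rot: [2.268, 2.168, 0.025]
force: [0.2, -2.5, -3.0]
width: 0.26
t 30.0 p [ 0.5585 -0.0442  0.1017] w 0.26 F [ 0.2 -2.5 -3. ]
[[ 0.045  0.999  0.014]
 [ 0.999 -0.045  0.008]
 [ 0.008  0.014 -1.   ]]
q [ 0.165  0.475 -0.24   1.872  0.143  0.797 -0.193]
```

View pics/w30.png

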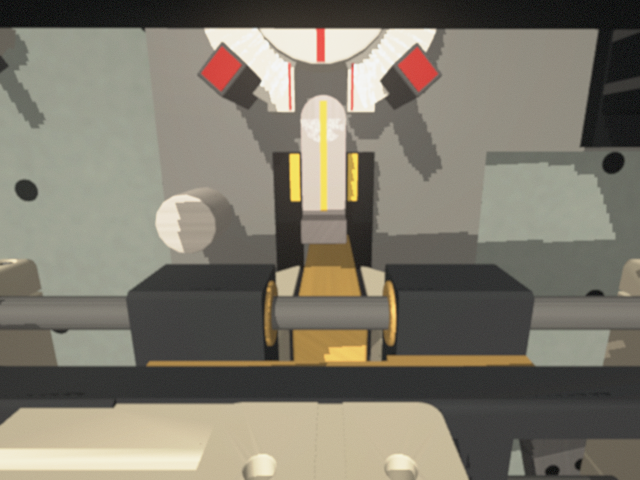

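```bash
python3 -m crank '[[[0.4,0,0.03],0,255],[[0.4,0,0.03],0,255]]'; python3 -m crank '[[[0.3,0,0.03],0,255]]'; python3 -m crank '[[[0.3,0,0.03],0,255]]'; python3 -m crank '[[[0.2,0,0],0,255]]'; python3 -c "
from h import *
s,R=st()
save('wrist','w31');save('side','s31')"
```

```text
clock: 30.3
position: [0.5588, -0.0368, 0.1012]
ee_rot: [2.268, 2.167, 0.024]
force: [-0.1, -2.9, -3.9]
width: 0.261
clock: 30.4
position: [0.5589, -0.0333, 0.1009]
ee_rot: [2.268, 2.168, 0.024]
force: [-1.1, -3.1, -3.5]
width: 0.258
clock: 30.5
position: [0.559, -0.0325, 0.1009]
ee_rot: [2.267, 2.166, 0.021]
force: [-2.2, -14.0, 3.9]
width: 0.254
clock: 30.6
position: [0.5589, -0.0323, 0.1009]
ee_rot: [2.268, 2.163, 0.019]
force: [-2.8, -15.7, 3.4]
width: 0.258
t 30.6 p [ 0.5589 -0.0323  0.1009] w 0.258 F [ -2.8 -15.7   3.4]
[[ 0.047  0.999  0.014]
 [ 0.999 -0.047  0.003]
 [ 0.004  0.014 -1.   ]]
q [ 0.138  0.475 -0.237  1.873  0.148  0.796 -0.223]
```

View pics/w31.png

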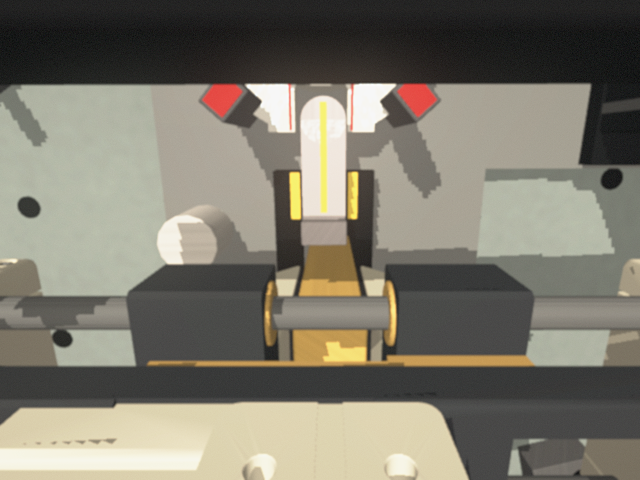

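```bash
python3 - <<'E'
from h import *
c=get_calibration('wrist'); im,d=save('wrist','w32'); P=cloud(c,d)
def box(x0,x1,y0,y1,z0,z1): 
    m=(P[...,0]>x0)&(P[...,0]<x1)&(P[...,1]>y0)&(P[...,1]<y1)&(P[...,2]>z0)&(P[...,2]<z1); return P[m]
k=box(.548,.572,-.05,.08,.038,.046); print('key top y',np.percentile(k[:,1],[0,1,50,99,100]).round(4),'x',np.percentile(k[:,0],[1,99]).round(4))
t=box(.54,.58,-.06,.0,.056,.066); print('tail',t.min(0).round(4),t.max(0).round(4))
for a,b in ((.525,.542),(.576,.593)):
    r=box(a,b,.01,.09,.028,.035); print('rim',len(r),np.percentile(r[:,1],[0,1,50]).round(4), 'x inner',np.percentile(r[:,0],[1,99]).round(4))
hsv=cv2.cvtColor(im,cv2.COLOR_RGB2HSV)
red=((hsv[...,0]<8)|(hsv[...,0]>172))&(hsv[...,1]>130)&(hsv[...,2]>80)
n,l,s_,ce=cv2.connectedComponentsWithStats(red.astype(np.uint8))
for i in range(1,n):
    if s_[i,4]>20: print('red',s_[i,4],ce[i].round(1),np.median(P[l==i],0).round(4))
st()
E
python3 - <<'E'
import cv2
cv2.imwrite('pics/s31c.png',cv2.resize(cv2.imread('pics/s31.png')[180:330,260:400],None,fx=5,fy=4,interpolation=cv2.INTER_CUBIC))
E
```

```text
key top y [-0.0229 -0.008   0.027   0.0592  0.0673] x [0.5482 0.5716]
tail [ 0.5446 -0.0235  0.056 ] [ 0.5725 -0.0075  0.066 ]
rim 1333 [0.0101 0.0427 0.0566] x inner [0.5252 0.5418]
rim 1312 [0.0124 0.0408 0.0545] x inner [0.5762 0.5928]
red 819 [221.8  96.7] [0.5126 0.0578 0.0753]
red 792 [416.7  96.5] [0.6066 0.0539 0.0753]
t 30.75 p [ 0.5589 -0.0324  0.1009] w 0.261 F [ -2.2 -13.    0.8]
[[ 0.048  0.999  0.014]
 [ 0.999 -0.048  0.003]
 [ 0.004  0.014 -1.   ]]
q [ 0.138  0.475 -0.237  1.873  0.148  0.796 -0.223]
```

View pics/s31c.png

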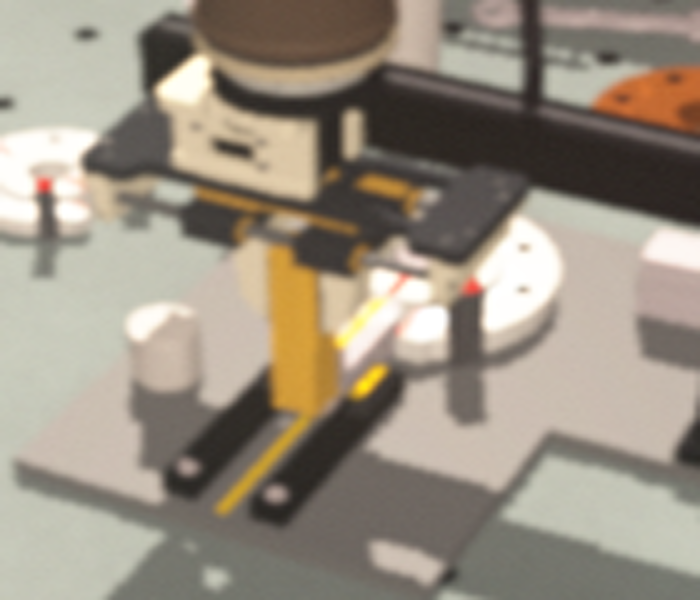

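```bash
python3 -m crank '[[[0.3,0,0],0,255]]'; python3 -m crank '[[[0,0,0],0,255]]'; python3 -c "
from h import *
s,R=st()"
```

```text
clock: 30.85
position: [0.5589, -0.0308, 0.1009]
ee_rot: [2.269, 2.161, 0.017]
force: [-2.9, -18.3, 4.4]
width: 0.262
clock: 30.95
position: [0.5589, -0.0303, 0.101]
ee_rot: [2.269, 2.162, 0.018]
force: [-2.7, -16.1, 3.5]
width: 0.258
t 30.95 p [ 0.5589 -0.0303  0.101 ] w 0.258 F [ -2.7 -16.1   3.5]
[[ 0.048  0.999  0.013]
 [ 0.999 -0.048  0.002]
 [ 0.003  0.013 -1.   ]]
q [ 0.133  0.475 -0.236  1.874  0.149  0.796 -0.229]
```

```bash
python3 - <<'E'
from h import *
c=get_calibration('wrist'); im,d=save('wrist','w33'); P=cloud(c,d)
def box(x0,x1,y0,y1,z0,z1): 
    m=(P[...,0]>x0)&(P[...,0]<x1)&(P[...,1]>y0)&(P[...,1]<y1)&(P[...,2]>z0)&(P[...,2]<z1); return P[m]
k=box(.548,.572,-.05,.08,.038,.046); print('key top y',np.percentile(k[:,1],[0,1,50,99,100]).round(4))
t=box(.54,.58,-.06,.0,.056,.066); print('tail',t.min(0).round(4),t.max(0).round(4))
hsv=cv2.cvtColor(im,cv2.COLOR_RGB2HSV)
red=((hsv[...,0]<8)|(hsv[...,0]>172))&(hsv[...,1]>130)&(hsv[...,2]>80)
n,l,s_,ce=cv2.connectedComponentsWithStats(red.astype(np.uint8))
for i in range(1,n):
    if s_[i,4]>20: print('red',s_[i,4],ce[i].round(1),np.median(P[l==i],0).round(4))
ims,_=save('side','s33')
a=cv2.imread('pics/s31.png')[200:300,280:360]; b=cv2.imread('pics/s33.png')[200:300,280:360]
cv2.imwrite('pics/cmp.png',np.hstack([cv2.resize(x,None,fx=5,fy=5,interpolation=cv2.INTER_CUBIC) for x in (a,b)]))
E
```

```text
key top y [-0.0231 -0.0081  0.027   0.0591  0.0606]
tail [ 0.5446 -0.0233  0.056 ] [ 0.5726 -0.0075  0.066 ]
red 701 [221.8 102.9] [0.5124 0.057  0.0754]
red 680 [416.9 102.5] [0.6068 0.0528 0.0752]
```

View pics/cmp.png

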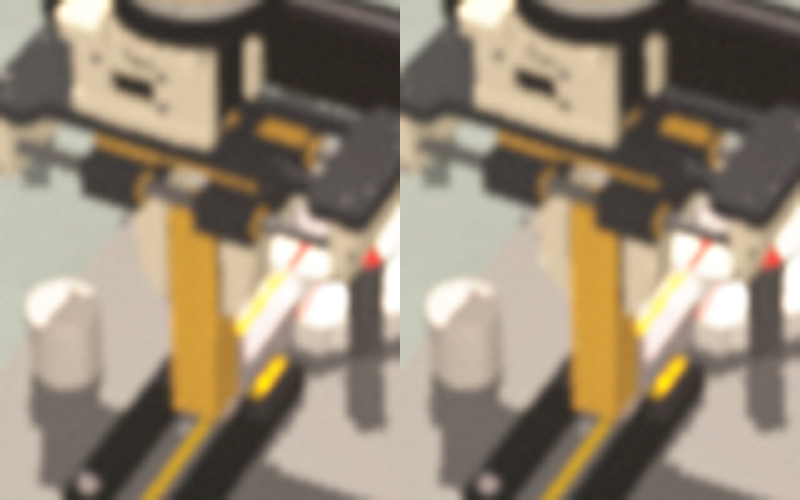

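View pics/w33.png

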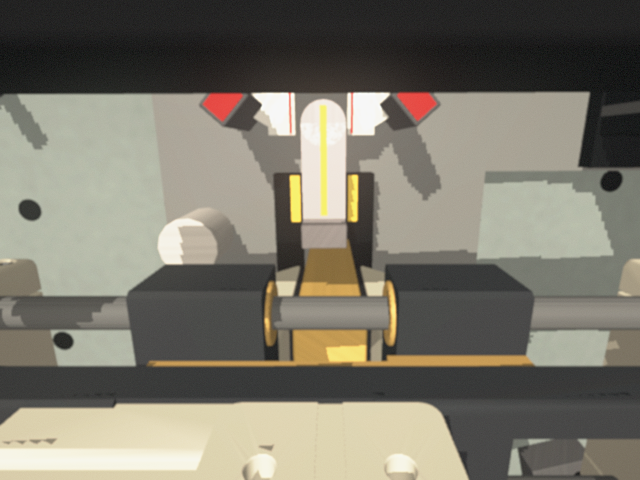

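```bash
python3 -m crank '[[[-1,0,0],0,255],[[-2.5,0,0],0,255],[[-3,0,-1],0,255],[[-1,0,-4],0,255],[[0,0,-4],0,255]]'; python3 -m crank '[[[0,0,-2],0,255],[[0,0,0],0,255]]';python3 -c "
from h import *
s,R=st()
t=np.array([.4716,-.3458,.215]); print('tool delta cm',(R.T@(t-s['position'])*100).round(2))
for n in ['top','side','wrist']: save(n,n+'34')
cv2.imwrite('pics/t34c.png',cv2.resize(cv2.imread('pics/top34.png')[190:290,250:400],None,fx=5,fy=5,interpolation=cv2.INTER_CUBIC))
cv2.imwrite('pics/s34c.png',cv2.resize(cv2.imread('pics/side34.png')[180:330,230:400],None,fx=4.5,fy=4,interpolation=cv2.INTER_CUBIC))
"
```

```text
clock: 31.55
position: [0.5535, -0.1029, 0.19]
ee_rot: [2.272, 2.166, 0.022]
force: [1.0, -0.2, -4.2]
width: 0.257
clock: 31.75
position: [0.5565, -0.1006, 0.2131]
ee_rot: [2.264, 2.166, 0.032]
force: [1.2, -0.1, -5.0]
width: 0.256
t 31.75 p [ 0.5565 -0.1006  0.2131] w 0.256 F [ 1.2 -0.1 -5. ]
[[ 0.044  0.999  0.02 ]
 [ 0.999 -0.045  0.008]
 [ 0.009  0.02  -1.   ]]
q [ 0.281  0.357 -0.253  1.739  0.091  1.038 -0.046]
tool delta cm [-24.87  -7.38  -0.56]
```

View pics/wrist34.png

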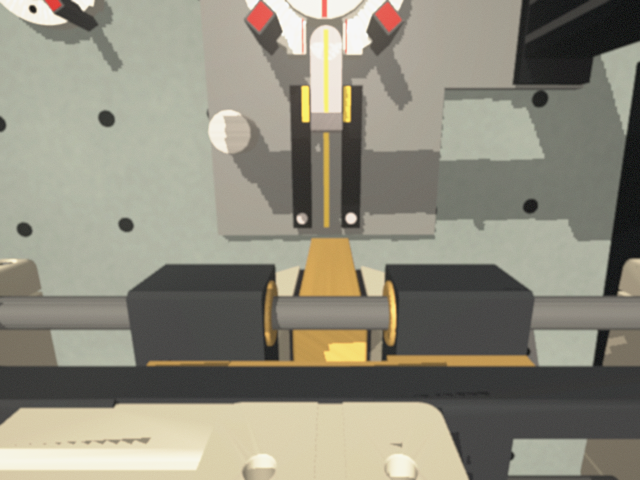

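View pics/s34c.png

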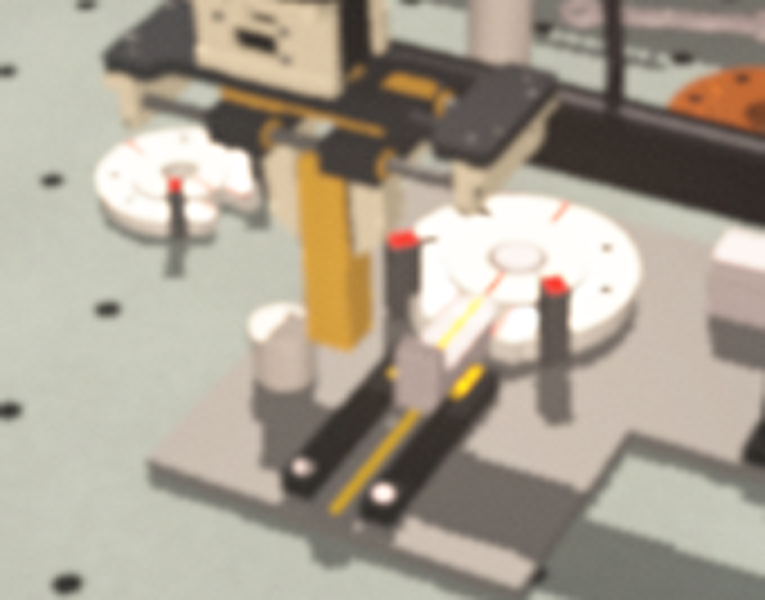

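View pics/t34c.png

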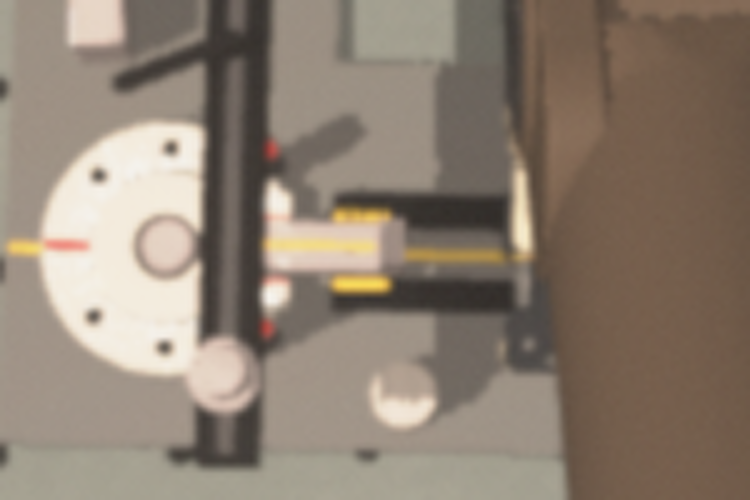

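```bash
python3 -m crank '[[[-4.1,-1.2,0],0,255],[[-4.1,-1.2,0],0,255],[[-4.1,-1.2,0],0,255],[[-4.1,-1.2,0],0,255],[[-4.1,-1.2,0],0,255]]'; python3 -m crank '[[[-4.1,-1.2,0],0,255],[[0,0,0],-6.6,255],[[0,0,0],-6.6,255],[[0,0,0],0,255],[[0,0,0],0,255]]';python3 -c "
from h import *
s,R=st()
t=np.array([.4716,-.3458,.08]); print('tool delta cm',(R.T@(t-s['position'])*100).round(2))
for n in ['side','wrist']: save(n,n+'35')
cv2.imwrite('pics/s35c.png',cv2.resize(cv2.imread('pics/side35.png')[200:400,120:330],None,fx=3.5,fy=3,interpolation=cv2.INTER_CUBIC))
"
```

```text
clock: 32.4
position: [0.4837, -0.3041, 0.2053]
ee_rot: [2.269, 2.171, 0.024]
force: [0.6, -0.3, -4.1]
width: 0.255
clock: 32.9
position: [0.4711, -0.3431, 0.2055]
ee_rot: [2.007, 2.412, 0.024]
force: [0.8, 0.5, -5.1]
width: 0.26
t 32.9 p [ 0.4711 -0.3431  0.2055] w 0.26 F [ 0.8  0.5 -5.1]
[[-0.182  0.983  0.013]
 [ 0.983  0.182  0.009]
 [ 0.007  0.014 -1.   ]]
q [ 0.704  0.396 -0.216  1.697  0.078  1.052  0.649]
tool delta cm [-0.36 -0.17 12.55]
```

View pics/s35c.png

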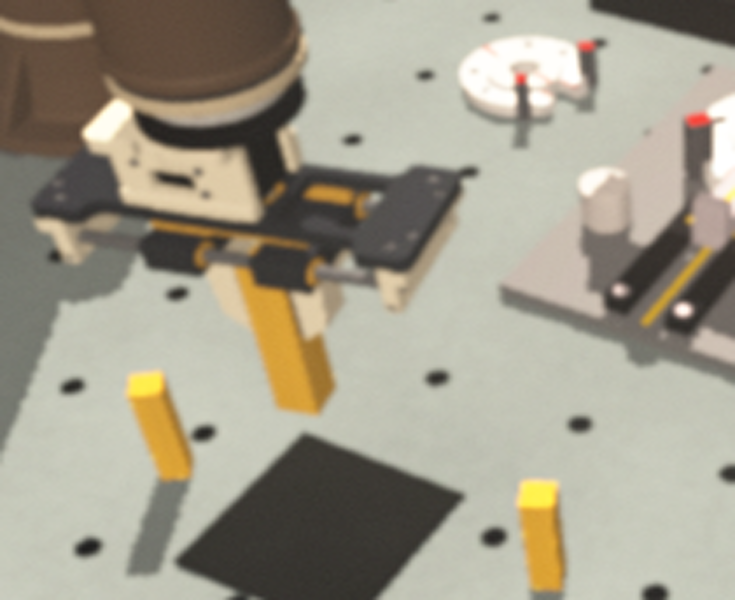

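View pics/wrist35.png

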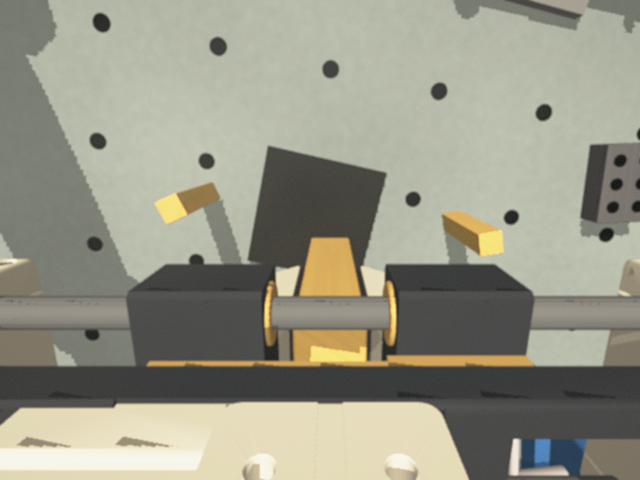

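```bash
python3 -m crank '[[[-0.3,-0.6,3],0,255],[[0,-0.6,4],0,255],[[0,0,3.5],0,255],[[0,0,1.5],0,255],[[0,0,0],0,255]]'; python3 -c "
from h import *
s,R=st()"
```

```text
clock: 33.5
position: [0.4605, -0.3468, 0.0843]
ee_rot: [2.007, 2.416, 0.023]
force: [0.8, 0.5, -4.4]
width: 0.256
t 33.5 p [ 0.4605 -0.3468  0.0843] w 0.256 F [ 0.8  0.5 -4.4]
[[-0.183  0.983  0.01 ]
 [ 0.983  0.183  0.01 ]
 [ 0.008  0.012 -1.   ]]
q [ 0.704  0.521 -0.199  1.838  0.119  0.791  0.632]
```

```bash
python3 -m crank '[[[0,0,0.8],0,255],[[0,0,0.4],0,255],[[0,0,0],0,255]]';python3 -m crank '[[[0,0,0.15],0,255],[[0,0,0],0,255]]'; python3 -m crank '[[[0,0,0.15],0,255],[[0,0,0],0,255]]'
```

```text
clock: 33.8
position: [0.4624, -0.3481, 0.0751]
ee_rot: [2.002, 2.412, 0.024]
force: [0.8, 0.4, -4.6]
width: 0.263
clock: 34.0
position: [0.4624, -0.3482, 0.0737]
ee_rot: [2.002, 2.412, 0.024]
force: [-0.1, -0.4, -4.7]
width: 0.261
clock: 34.2
position: [0.4622, -0.3481, 0.0719]
ee_rot: [2.002, 2.412, 0.024]
force: [0.5, -0.3, -6.2]
width: 0.256
```

```bash
python3 -m crank '[[[0,0,0.15],0,255],[[0,0,0],0,255]]';python3 -m crank '[[[0,0,0.1],0,255],[[0,0,0],0,255]]'; python3 -m crank '[[[0,0,0.1],0,255],[[0,0,0],0,255]]'
```

```text
clock: 34.4
position: [0.4621, -0.348, 0.0702]
ee_rot: [2.003, 2.413, 0.024]
force: [-0.6, -0.6, -4.6]
width: 0.259
clock: 34.6
position: [0.4623, -0.348, 0.0693]
ee_rot: [2.002, 2.413, 0.024]
force: [-0.4, -0.6, -5.3]
width: 0.259
clock: 34.8
position: [0.4623, -0.3481, 0.069]
ee_rot: [2.002, 2.412, 0.024]
force: [-1.9, 0.7, 3.5]
width: 0.259
```

```bash
python3 -m crank '[[[0,0,0],0,255],[[0,0,0],0,255]]' 5; python3 -m crank '[[[0,0,0],0,175],[[0,0,0],0,165],[[0,0,0],0,155],[[0,0,0],0,140],[[0,0,0],0,120]]'; python3 -c "
from h import *
s,R=st()
save('side','s36')
cv2.imwrite('pics/s36c.png',cv2.resize(cv2.imread('pics/s36.png')[280:410,150:290],None,fx=5,fy=4.5,interpolation=cv2.INTER_CUBIC))"
```

```text
clock: 35.0
position: [0.4626, -0.3485, 0.0689]
ee_rot: [2.002, 2.411, 0.024]
force: [-1.5, -0.5, 5.0]
width: 0.263
clock: 35.5
position: [0.4622, -0.3479, 0.0682]
ee_rot: [2.002, 2.413, 0.024]
force: [-0.3, -0.5, 0.1]
width: 0.493
t 35.5 p [ 0.4622 -0.3479  0.0682] w 0.493 F [-0.3 -0.5  0.1]
[[-0.184  0.983  0.014]
 [ 0.983  0.184  0.008]
 [ 0.005  0.016 -1.   ]]
q [ 0.701  0.543 -0.196  1.85   0.127  0.753  0.627]
```

View pics/s36c.png

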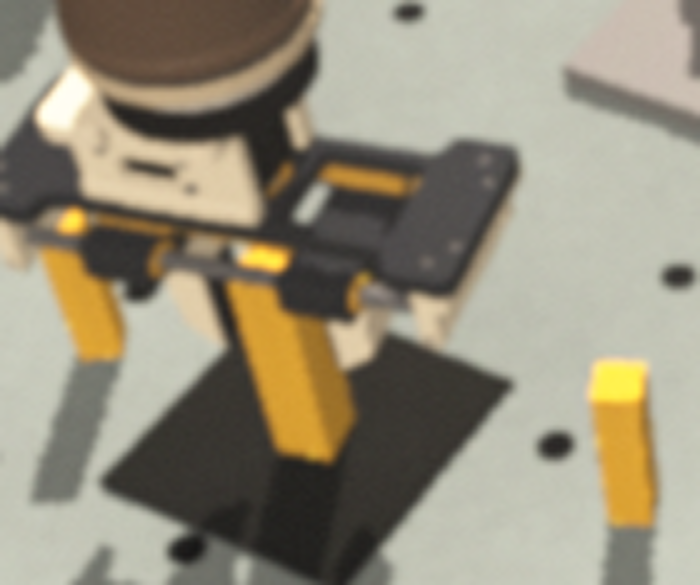

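```bash
python3 -m crank '[[[0,0,0],0,60],[[0,0,0],0,60],[[0,0,-1.5],0,60],[[0,0,-3.5],0,60],[[0,0,-4.5],0,60]]'; python3 -m crank '[[[0,0,-4.5],0,60],[[0,0,-4.5],0,60],[[-3,-3,-2],0,60],[[-3.4,-3.4,0],0,60],[[-3.4,-3.4,0],0,60]]';python3 -m crank '[[[-3.4,-3.4,0],0,60],[[-3.4,-3.4,0],0,60],[[0,0,0],0,60]]'; python3 -c "
from h import *
s,R=st()
for n in ['top','side']: save(n,n+'37')
cv2.imwrite('pics/t37c.png',cv2.resize(cv2.imread('pics/top37.png')[190:330,240:500],None,fx=3,fy=3,interpolation=cv2.INTER_CUBIC))
"
```

```text
clock: 36.05
position: [0.4597, -0.3479, 0.1628]
ee_rot: [2.005, 2.416, 0.023]
force: [-0.3, -1.6, -0.5]
width: 0.759
clock: 36.55
position: [0.3806, -0.4652, 0.2727]
ee_rot: [1.999, 2.412, 0.023]
force: [0.1, -0.4, -1.1]
width: 0.768
clock: 36.85
position: [0.3195, -0.5495, 0.2691]
ee_rot: [2.016, 2.403, 0.016]
force: [-0.4, 0.2, -0.5]
width: 0.766
t 36.85 p [ 0.3195 -0.5495  0.2691] w 0.766 F [-0.4  0.2 -0.5]
[[-0.174  0.985  0.01 ]
 [ 0.985  0.174  0.005]
 [ 0.003  0.011 -1.   ]]
q [ 1.047  0.429 -0.12   1.475  0.041  1.238  1.099]
```

View pics/t37c.png

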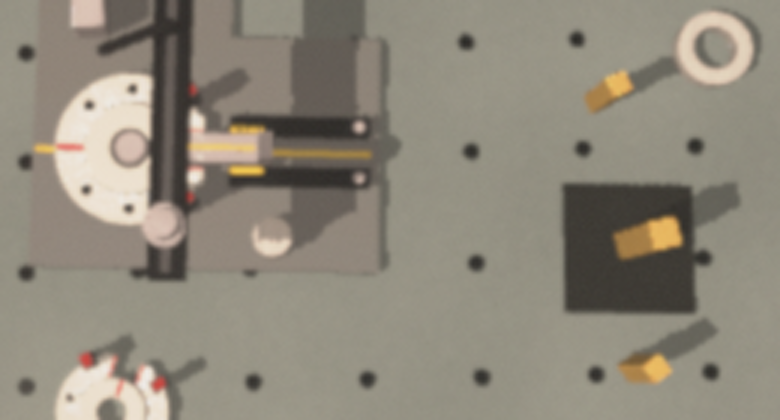

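View pics/side37.png

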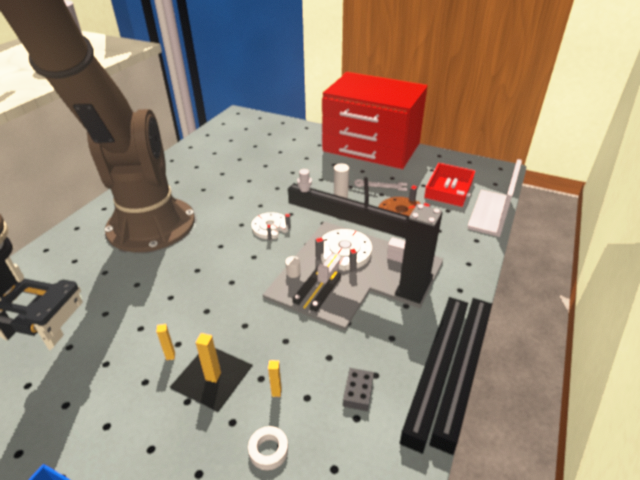

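```bash
python3 meas2.py top37 | tail -1; python3 - <<'E'
from h import *
c=get_calibration('top'); 
def tail(fn):
    P=cloud(c,np.load('pics/%s.npy'%fn)); m=(P[...,2]>.052)&(P[...,2]<.07)&(abs(P[...,0]-.555)<.02)&(P[...,1]>-.09)&(P[...,1]<.02)
    O=np.array([.559,.1043]);X=np.array([.0433,.9991]); j=(P[m][:,:2]-O)@X; print(fn,m.sum(),'tail jig x min/median/max',j.min().round(4),np.median(j).round(4),j.max().round(4))
    m=(P[...,2]>.112)&(P[...,2]<.14)&(abs(P[...,0]-.46)<.04)&(abs(P[...,1]+.349)<.04); print('drift top',m.sum(),np.median(P[m],0).round(4))
tail('top0'); tail('top37')
E
```

```text
O [0.55894556 0.1043326 ] red (array([0.56072366, 0.16185859]), 86.83, 19) az centre from O 88.22957789272189 -> theta(centre) 0.7102449347878661 theta(line) -0.6893329579340275
top0 50 tail jig x min/median/max -0.1692 -0.1611 -0.1556
drift top 103 [ 0.4665 -0.3489  0.1227]
top37 50 tail jig x min/median/max -0.1289 -0.1232 -0.1176
drift top 99 [ 0.4596 -0.3534  0.1225]
```

```bash
python3 -c "
from cell import workorder; print(workorder.sign_off())"
```

```text
the job is handed in; nothing more can be done
None
```

The job is done and handed in at about 37 s on the robot's clock. The flange faces the key, the key is home, and the drift stands upright on the mat.

- **Flange:** I pushed it round by the left lug, coming in under the beam with the tool leaned about 39°. The move rows cannot tilt the tool, so I leaned it, and later straightened it, by driving the arm to the edge of its reach.
- **Key:** I tapped it in with the drift until the force jumped to about 16 N. A further push moved the gripper 2 mm but not the key.
- **Drift:** It slipped slightly in the grip at the stop. I set it down about 1 cm from where it first stood.

What the last checks showed:

- **Flange angle:** The readings from the top camera disagreed in sign, at +0.7° and −0.7°. The lugs seen from the wrist camera gave about −0.1°, so I took it as square within 1°.
- **Key position:** The tail's middle was at jig x −123 mm, which puts the key's origin at −130 mm, its stop. It travelled 38 mm.
- **Drift:** Its top was at 122.5 mm, as it should be standing on the mat.
- **Everything else:** The bystanders look unmoved in the pictures; I did not measure them.
- **Joint 6:** While I was straightening the tool, it read 2.001 to 2.003 against its limit of 2, because it was held at the stop.

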